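# Open the waste canister and fit its funnel

## Robot

A 6-joint arm with a two-finger parallel gripper is mounted at the origin on the work surface. World frame = base frame: x ahead of the robot, y to its left, z up, the work surface at z = 0. Lengths are in m, angles in rad, forces in N, time in s.
With the tool pointing down it reaches from about 0.25 to 0.775 m from the base axis. Payload 8.9 kg.
Tool frame: the origin (TCP) lies midway between the tips of the shut fingers; the grasp point (between the pads) lies 19 mm behind it; x points along the fingers, z is the direction in which the jaws open and shut, and the axes are right-handed (so a half turn about x gives the same grasp; the last joint's range is limited). The gripper opens to 85 mm and grips with 20 to 120 N. Pads are 22 mm wide; open, the fingers measure 114 mm over their backs; the gripper's body (76 mm by 85 mm) begins 54 mm behind the grasp point. The pads swing forward as they close: fully open they stand 13 mm farther back than shut.
Start: joints at [1.125, 0.291, -0.153, 1.127, 0, 1.431], TCP at [0.159, 0.5, 0.231] pointing down, gripper open.
Joint ranges: [-2.52, 2.52], [-0.91, 1.74], [-1.3, 1.37], [-1.96, 2.02], [-1.52, 1.47], [-3.14, 3.14]. Speed limits (rad/s): [2.22, 2.22, 2.79, 3.14, 3.14, 3.14].

## Interface

Orientations are given as [roll, pitch, yaw] about the fixed x, y, z axes, in that order (R = Rz(yaw) Ry(pitch) Rx(roll)).
In Python, from rig import readout, eyes, arm gives the robot as it stands.
- The arm moves only by the tool apply_moves, never from a script. Its argument "moves" is a list of rows, each a list of 2 entries, a list of its own where there are three numbers: the shift along the tool's x, y, z in m, then the turn, a rotation vector about the tool's x, y, z in rad. A call has 1 to 8 rows; each row shifts and turns the commanded pose from where the row before left it, along the tool's axes as they then stand; what a row does not reach is not made up. A row lasts 1/10 s, in which the tool goes at most 50 mm and 8.59 degrees, less where a joint would pass 70% of its speed; a pose out of reach is approached as far as the arm can. A call is refused whole if a number of a shift passes 0.05 or a number of a turn 0.15, either way. A call with a gripper value outside its range is refused whole. "hand" is the opening, from 0 (shut) to 1 (fully open), set as the call begins (left out, the last holds). The fingers move at their own pace and stop on an object; "squeeze" is the grip in N (left out, the last holds). Time passes only in rows, so rows that do not move let the fingers close. It gives the time, the measured TCP pose, the force and the opening at its end, in the units of the state.
- readout.read_state(): the state, without advancing time (a new reading comes with each control period).
- eyes.get_image(name): name is "scene" or "side" or "wrist"; returns a dict with "image" (480x640x3 uint8, red, green, blue), "K" (3x3 intrinsics, pixels), "R" (3x3) and "t" (3): a world point X has camera coordinates R X + t. Camera axes: x right, y down, z forward; pixel columns grow to the right and rows downward; lengths in m; the calibration is good to about 2 mm. The wrist camera is an equidistant fisheye: a pixel r from the principal point sees the ray r / f radians off the axis. A picture is of the moment at which its call begins. There is no depth.
- arm.sign_off(): hands the job in, once; it reports no verdict.
The state is a dict: "t": time; "joint_positions": joint angles; "qd": joint speeds; "joint_torque": joint torques, N m; "tcp_pos": TCP position; "eef_rot": TCP orientation; "wrist_force": force on the tool from outside, world axes, zero at the start; "torque": the same for the moment, N m; "finger_gap": finger opening in m.
Only numpy, scipy, OpenCV 4.12 (cv2) and the standard library are available. Lean on these libraries where they do the work, as an engineer would, in place of code of your own. Each camera call takes 0.05 s, during which the arm holds its last target.

## Task

Get the waste canister with the sprung safety cap ready for pouring: press its cap down and twist it anticlockwise out of the two catches without forcing them, lay the cap right way up, flat in the steel tray, then take the funnel from its stand and set it upright in the open neck, its shoulder flat on the seal ring. Leave the second canister alone and the other glassware, bottles and tools where they are.

Things in the scene. Friction and masses are not known exactly. Their poses are not given: they have to be found in the camera images.
- mouth (a point): Centre of the top face, at rest, of the black sprung seal ring (56 outer dia, 36 bore) on the neck of the waste canister with the safety cap; fixed to the canister (does not sink with the ring), 138 above the bench, axes as the canister. The neck below is open for 43, bore 36 or more. Sizes in mm.
- canister: White waste canister, 160 (x) x 110 (y) in a foot tray 176 x 126, flat top 95 up, fixed. Origin on the bench under the neck, z up. Beside the neck stand only two steel hooked catches, at x = 33 to 53 and x = -33 to -53, each 30 wide along y, tops 152 above the bench. Sizes in mm.
- seal_ring (a joint): How far the sprung seal ring is pressed down, in m: 0 at rest, stop at 0.012. It takes about 5 N to start it and 0.5 N more for each mm (about 9.5 N at 9 mm).
- cap_grip (a point): Centre of the grip bar on the red safety cap, at the start 30 above point mouth; z up, x along the bar. Bar 50 long (x), 16 thick (y), its top 16 above this point, its foot on the disc 16 below. Disc 60 dia x 14 thick, flat underside 30 below this point. Two ears at the disc's bottom, 16 wide, 6 thick, reach 43 out along +x and -x. Loose, about 90 g. Sizes in mm.
- cap: The same cap; origin at its underside's centre, on the ring at the start. Each ear lies under a catch, between a stop on its clockwise side and a lip hanging 7 below the ear's top on the other. To free it press straight down 8.5 to 11 and, keeping it pressed, turn it anticlockwise seen from above by 0.7 to 1.5 rad: the ears are then clear and it lifts off. Sizes in mm.
- screw_canister: A second white canister of the same size with a plain round red screw cap (66 dia, no grip bar, no ears, top 140 above the bench); not part of the job, fixed. Origin on the bench under its centre, x along its length. Sizes in mm.
- tray_in (a point): Centre of the inner floor (4 above the bench) of the shallow square steel tray, 140 x 140 outside, 132 inside, rim 14 above the bench, axes along its sides; fixed. Sizes in mm.
- funnel_grip (a point): Centre for grasping the upright grip tab of the white funnel. Tab: 24 along x (radial), 10 thick along y, its top 18 above this point, its free sides begin 34 below at the funnel's rim. z up, x points from the funnel's axis outward: the axis is 56 away in -x. Funnel about 100 g, loose. Sizes in mm.
- funnel_seat (a point): On the funnel's axis, at the underside of its flat shoulder (52 dia, 6 thick): 80 below and 56 in -x of point funnel_grip. Spout 30 long below, 26 dia at the shoulder, 22 at its end; the cone above widens to 96 dia at 46 up. It starts hanging by its shoulder on the stand; home on the canister, the shoulder lies flat on the ring and this point meets point mouth. Sizes in mm.
- funnel: The same funnel; origin and axes at point funnel_seat.
- stand_top (a point): Centre of the hole (36 dia, 44 deep) in the top of the wooden funnel stand, a block 100 x 100 x 50 tall, fixed. Sizes in mm.
- beaker_a: Bystander: glass beaker, 80 dia x 95 tall; origin at its underside's centre. Sizes in mm.
- beaker_b: Bystander: glass beaker, 90 dia x 110 tall; origin at its underside's centre. Sizes in mm.
- bottle_a: Bystander: white bottle, 64 dia x 140 tall; origin at its underside's centre. Sizes in mm.
- bottle_b: Bystander: white bottle, 60 dia x 125 tall; origin at its underside's centre. Sizes in mm.
- bottle_c: Bystander: white bottle, 60 dia x 125 tall; origin at its underside's centre. Sizes in mm.
- scoop: Bystander: flat steel spatula lying on the bench, 170 long; origin at its underside's centre (long axis x). Sizes in mm.
- rod: Bystander: square glass stirring rod lying on the bench, 160 x 8 x 8; origin at its underside's centre (long axis x). Sizes in mm.
- strips: Bystander: white paper carton, 90 x 60 x 30; origin at its underside's centre (long axis x). Sizes in mm.
There are look-alikes about, which are no part of the job. Of the things like the cap, leave any that is green; of the rest the smaller one is meant.

How it is judged:
By the outcome, as a careful person would: the job done as asked, in the order asked, and still so for the second after the job is handed in, with the robot touching nothing.
It also fails if it takes over 62 s, if anything falls off the work surface, if the arm or the gripper's body presses on something with over 40 N, if the wrist force passes 120 N, or if a joint passes its speed limit or range.

## Working session

There is one attempt and no reset: what is moved stays moved. The work goes in short steps, Python scripts to look and compute and a tool call to move; the robot and the scene stay as the last step left them, time stands still between calls to the robot, and variables do not carry over. Pictures are saved under pics/ and viewed, and the job is handed in when it is done.

Besides the shell and the picture viewer there is one more tool, called after "Request:" in YAML: its name, and indented under it one key for each argument. apply_moves: Moves the arm, as the interface text tells. Its arguments: {"type":"object","properties":{"moves":{"type":"array","items":{"type":"array"}},"hand":{"type":"number"},"squeeze":{"type":"number"}},"required":["moves"]}

```bash
ls; mkdir -p pics; python3 - <<'E'
from rig import readout, eyes
import cv2
s=readout.read_state(); print(s)
for n in ["scene","side","wrist"]:
    d=eyes.get_image(n); cv2.imwrite(f"pics/{n}0.png",d["image"][:,:,::-1]); print(n,d["K"],d["R"],d["t"])
E
```

```text
pics
{'t': 0.0, 'joint_positions': array([ 1.12470295e+00,  2.91263883e-01, -1.54151671e-01,  1.12669808e+00,
        3.17726423e-05,  1.43150167e+00]), 'qd': array([-1.19622163e-03,  2.09494752e-03,  4.46533117e-05, -1.48886443e-03,
       -7.13790174e-04,  3.23814984e-04]), 'joint_torque': array([-6.69405854e-04, -5.37142074e+01,  3.31375837e+01,  1.59440737e-02,
       -1.69695204e-04,  3.89389129e-06]), 'tcp_pos': array([0.15834229, 0.50008081, 0.23073137]), 'eef_rot': array([ 2.97818335,  1.56947863, -2.04100437]), 'wrist_force': array([ 0.15401275,  0.36135602, -1.13355894]), 'torque': array([-0.00193235,  0.00413207,  0.02782834]), 'finger_gap': 0.08522660031761627}
scene [[472.78729073   0.         324.29751399]
 [  0.         472.78729073 238.94441138]
 [  0.           0.           1.        ]] [[ 0.32897219  0.94432423 -0.00538953]
 [ 0.79826855 -0.28113116 -0.53266556]
 [-0.50452416  0.17092986 -0.84630866]] [-0.15934787 -0.32427987  1.72774012]
side [[548.25997257   0.         315.20101306]
 [  0.         548.25997257 240.67564794]
 [  0.           0.           1.        ]] [[ 0.84614878 -0.53294393  0.00173748]
 [-0.38201085 -0.60878093 -0.6953082 ]
 [ 0.37161803  0.58767045 -0.7187096 ]] [-0.44709044  0.28111641  1.23012855]
wrist [[371.64829954   0.         319.4108917 ]
 [  0.         371.64829954 242.98210347]
 [  0.           0.           1.        ]] [[ 0.30240816  0.9531766  -0.00191852]
 [ 0.90361553 -0.28604249  0.31883958]
 [ 0.30336164 -0.09815329 -0.94780675]] [-0.52395454 -0.04063798  0.38091142]
```

View pics/scene0.png

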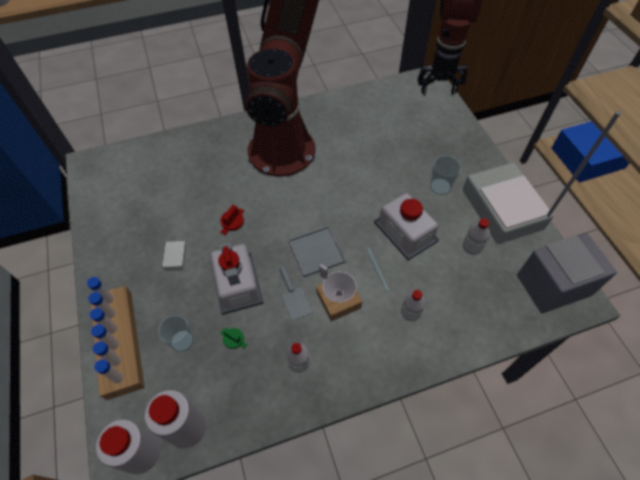

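View pics/side0.png

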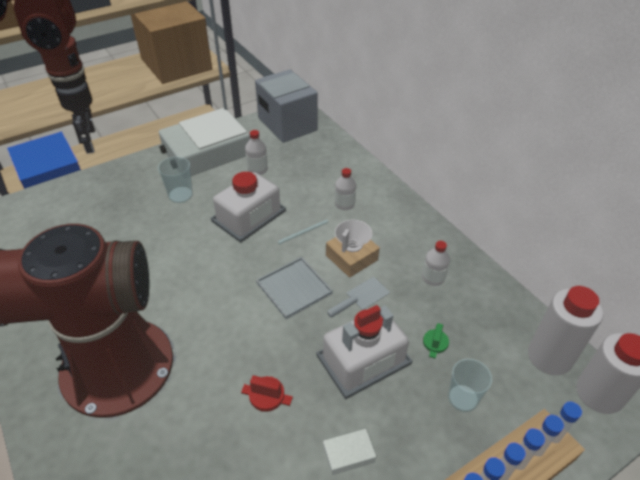

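View pics/wrist0.png

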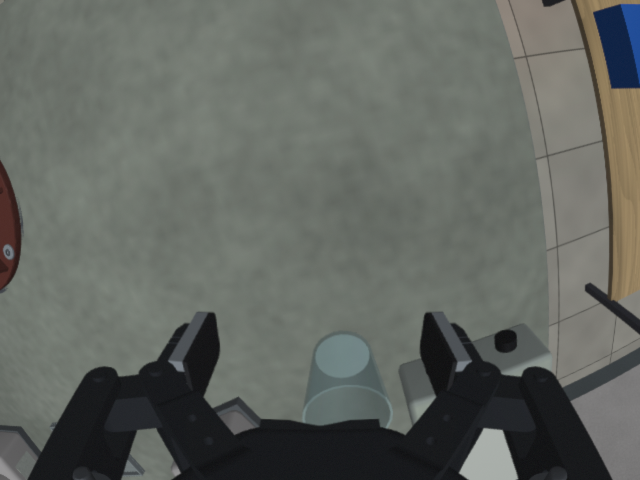

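The scene view shows:
- the capped canister near (236,275), and the screw canister near (408,220)
- the tray near (317,250)
- the funnel on its stand near (339,290)
- loose look-alike caps: red at (232,217), green at (233,338)

Next I zoom in for measuring.

```bash
cat > h.py <<'E'
import numpy as np, cv2
from rig import readout, eyes
def grab(n,f):
    d=eyes.get_image(n); cv2.imwrite(f"pics/{f}.png",d["image"][:,:,::-1]); np.savez(f"pics/{f}.npz",K=d["K"],R=d["R"],t=d["t"]); return d
def load(f):
    d=np.load(f"pics/{f}.npz"); return d
def crop(f,x0,y0,w,h,s,out):
    im=cv2.imread(f"pics/{f}.png")[y0:y0+h,x0:x0+w]; cv2.imwrite(f"pics/{out}.png",cv2.resize(im,None,fx=s,fy=s,interpolation=cv2.INTER_CUBIC))
def ray(d,u,v,fish=False):
    K=d["K"];x=(u-K[0,2])/K[0,0];y=(v-K[1,2])/K[1,1]
    if fish:
        r=np.hypot(x,y); c=np.array([np.sin(r)*x/r,np.sin(r)*y/r,np.cos(r)])
    else: c=np.array([x,y,1.]); c/=np.linalg.norm(c)
    R=d["R"]; return -R.T@d["t"], R.T@c
def atz(d,u,v,z,fish=False):
    o,r=ray(d,u,v,fish); return o+r*(z-o[2])/r[2]
def proj(d,X,fish=False):
    c=d["R"]@np.asarray(X,float)+d["t"];K=d["K"]
    if fish:
        rr=np.hypot(c[0],c[1]);th=np.arctan2(rr,c[2]);return np.array([K[0,2]+K[0,0]*th*c[0]/rr,K[1,2]+K[0,0]*th*c[1]/rr])
    return (K@c)[:2]/c[2]
E
python3 - <<'E'
from h import *
for n in ["scene","side"]: grab(n,n+"1")
crop("scene1",160,190,240,180,3.3,"sc1"); crop("side1",230,200,220,165,3.6,"si1")
E
```

```text
(no output)
```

View pics/sc1.png

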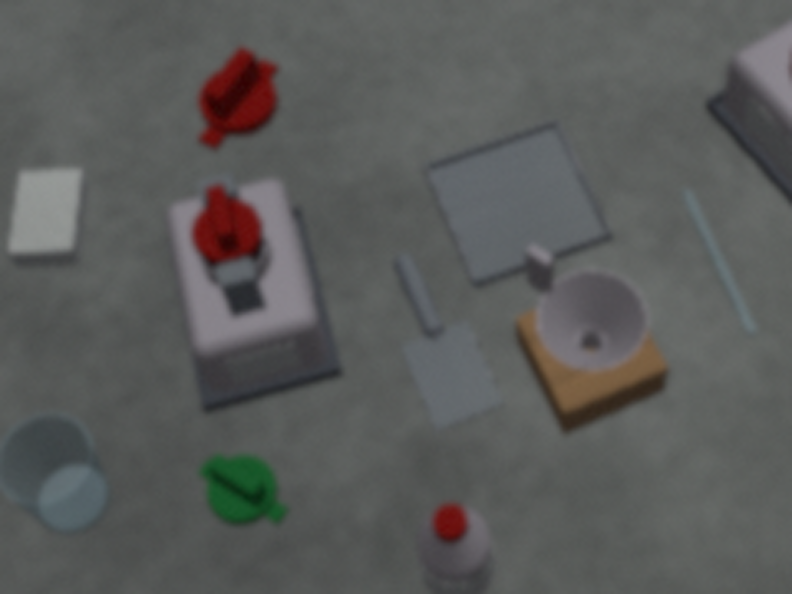

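View pics/si1.png

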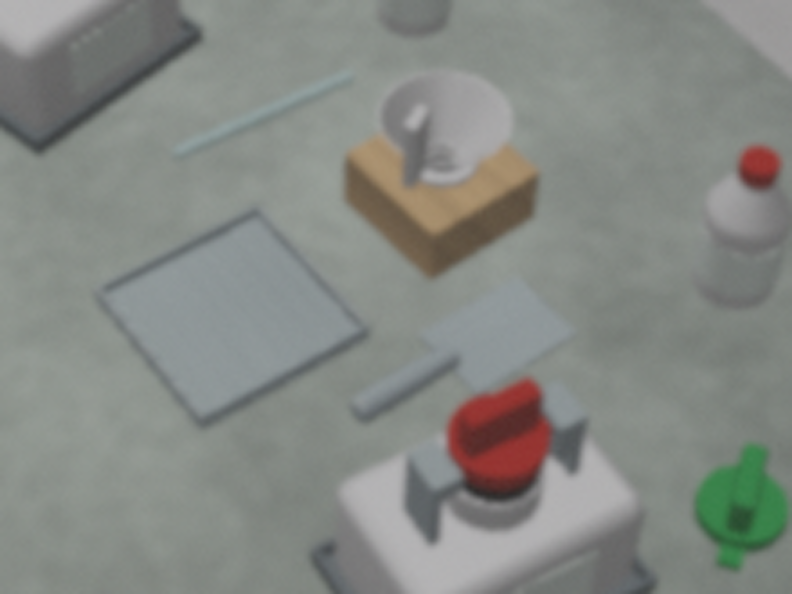

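```bash
python3 - <<'E'
from h import *
S=load("scene1");D=load("side1")
sc=lambda u,v:(160+u/3.3,190+v/3.3)
si=lambda u,v:(230+u/3.6,200+v/3.6)
print("tray sc",[atz(S,*sc(*p),.014)[:2].round(4) for p in [(427,166),(556,124),(610,237),(478,283)]])
print("tray si",[atz(D,*si(*p),.014)[:2].round(4) for p in [(98,294),(257,209),(368,331),(204,426)]])
print("bar sc",[atz(S,*sc(*p),.184)[:2].round(4) for p in [(216,190),(229,240)]])
print("bar si",[atz(D,*si(*p),.184)[:2].round(4) for p in [(463,430),(534,388)]])
print("disc si/sc top",atz(D,*si(499,432),.152),atz(S,*sc(228,232),.152))
print("foot sc",[atz(S,*sc(*p),.0)[:2].round(4) for p in [(340,373),(207,408),(300,210)]])
print("foot si",[atz(D,*si(*p),.0)[:2].round(4) for p in [(313,553)]])
print("funnel rim sc",atz(S,*sc(592,319),.102),"si",atz(D,*si(446,124),.102))
print("tab top sc",atz(S,*sc(538,254),.154),"si",atz(D,*si(417,118),.154))
print("stand sc",[atz(S,*sc(*p),.05)[:2].round(4) for p in [(517,322),(563,407),(667,366)]])
print("stand si",[atz(D,*si(*p),.05)[:2].round(4) for p in [(347,157),(434,236),(537,176)]])
E
```

```text
tray sc [array([ 0.3911, -0.085 ]), array([0.3866, 0.0485]), array([0.5231, 0.0539]), array([ 0.5283, -0.0778])]
tray si [array([0.3793, 0.0379]), array([0.5154, 0.0474]), array([ 0.5214, -0.0904]), array([ 0.3854, -0.0996])]
bar sc [array([ 0.461 , -0.2769]), array([ 0.5111, -0.2775])]
bar si [array([ 0.4488, -0.2885]), array([ 0.4996, -0.2861])]
disc si/sc top [ 0.48049678 -0.28269265  0.152     ] [ 0.48382918 -0.27776313  0.152     ]
foot sc [array([ 0.5667, -0.2213]), array([ 0.5602, -0.3419]), array([ 0.3895, -0.2127])]
foot si [array([ 0.3991, -0.2128])]
funnel rim sc [ 0.63801196 -0.00836889  0.102     ] si [ 0.62830725 -0.02329133  0.102     ]
tab top sc [ 0.59091102 -0.03990113  0.154     ] si [ 0.58336865 -0.04924954  0.154     ]
stand sc [array([ 0.595 , -0.0617]), array([ 0.6843, -0.0505]), array([0.6781, 0.0473])]
stand si [array([0.5803, 0.028 ]), array([ 0.5901, -0.068 ]), array([ 0.6853, -0.0601])]
```

```bash
python3 - <<'E'
from h import *
S=load("scene1");D=load("side1")
for d in (S,D): print(-d["R"].T@d["t"], np.linalg.det(d["R"]))
c=[(0.3911,-0.085),(0.3866,0.0485),(0.5231,0.0539),(0.5283,-0.0778)]
for n,d,(x0,y0,s) in [("scene1",S,(160,190,3.3)),("side1",D,(230,200,3.6))]:
    im=cv2.imread(f"pics/{n}.png")
    w,h=(240,180) if n=="scene1" else (220,165)
    im=cv2.resize(im[y0:y0+h,x0:x0+w],None,fx=s,fy=s,interpolation=cv2.INTER_CUBIC)
    P=np.array([(proj(d,(*p,.014))-[x0,y0])*s for p in c])
    cv2.polylines(im,[P.round().astype(int)],True,(0,255,255),1)
    cv2.imwrite(f"pics/ov_{n}.png",im)
E
```

```text
[ 1.18297007 -0.2360115   1.28860991] 1.0
[ 0.0285566  -0.79004602  1.08034456] 0.9999999999999994
```

View pics/ov_scene1.png

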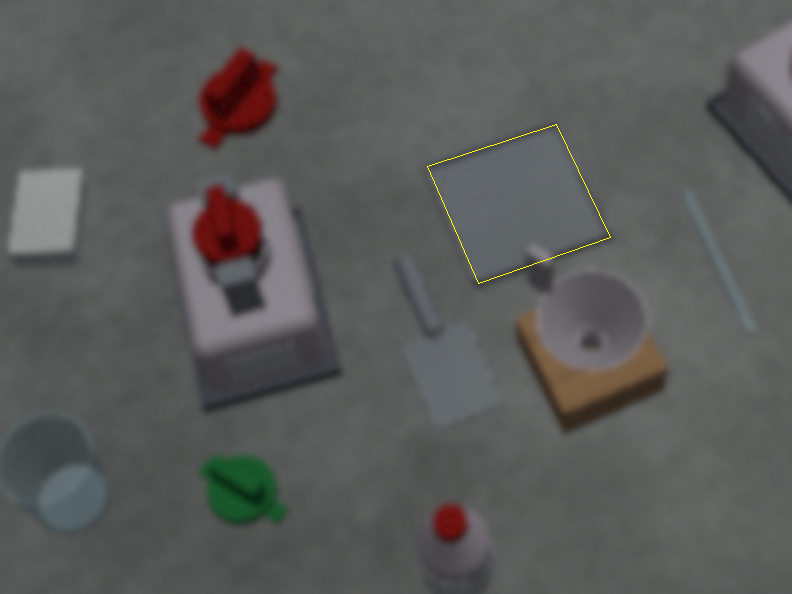

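View pics/ov_side1.png

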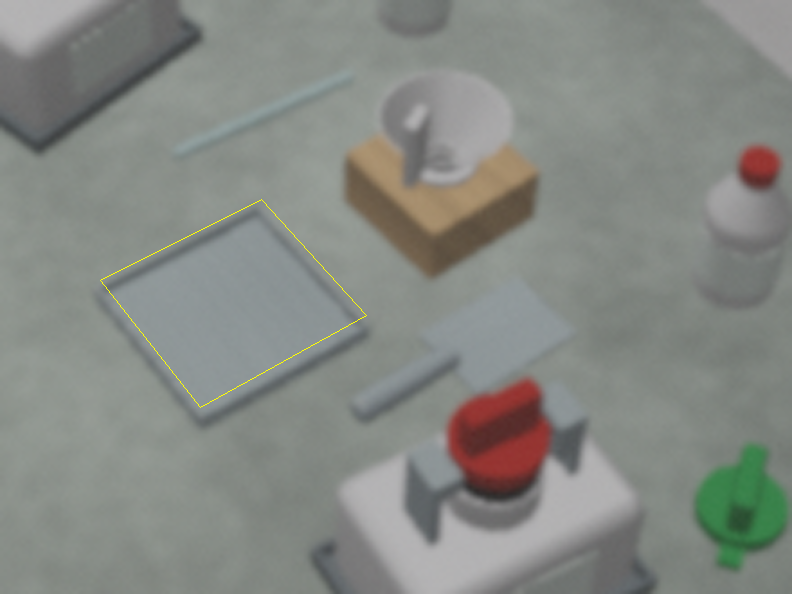

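```bash
cat >> h.py <<'E'
from scipy.spatial.transform import Rotation as Ro
def tool():
    s=readout.read_state(); return s["tcp_pos"],Ro.from_euler("xyz",s["eef_rot"]).as_matrix(),s
def down(yaw):
    "tool x down, tool z (jaw) at world angle yaw"
    z=np.array([np.cos(yaw),np.sin(yaw),0]);x=np.array([0,0,-1.]);return np.stack([x,np.cross(z,x),z],1)
def goto(p,yaw=None,RT=None):
    p0,R,s=tool()
    if RT is None: RT=down(yaw) if yaw is not None else R
    rv=Ro.from_matrix(R.T@RT).as_rotvec()
    sh=R.T@(np.asarray(p)-p0)
    print("shift tool",sh.round(4),"rot",rv.round(4),"rows>=",max(np.abs(sh).max()/.05,np.abs(rv).max()/.15, np.linalg.norm(sh)/.05,np.linalg.norm(rv)/.1499).round(2))
    return sh,rv
E
python3 - <<'E'
from h import *
p,R,s=tool(); print(R.round(4),np.degrees(np.arctan2(R[1,2],R[0,2])),s["t"])
d=load("scene1"); dw=eyes.get_image("wrist"); c=-dw["R"].T@dw["t"]; print("cam",c,"in tool",R.T@(c-p), (R.T@dw["R"].T).round(3))
for y in (90,-90): goto((.48,-.28,.30),np.radians(y))
# current jaw tips in scene
for n in("scene1","side1"): print(proj(load(n),p))
E
```

```text
[[-3.000e-04 -9.533e-01  3.020e-01]
 [-5.000e-04  3.020e-01  9.533e-01]
 [-1.000e+00  1.000e-04 -6.000e-04]] 72.42096195969378 0.25
cam [0.07966489 0.52528836 0.37321661] in tool [-1.42153699e-01  8.26857249e-02 -7.87675117e-05] [[ 0.001 -0.319  0.948]
 [-0.    -0.948 -0.319]
 [ 1.    -0.    -0.001]]
shift tool [-0.0686 -0.5422 -0.6469] rot [-3.068e-01 -4.000e-04 -1.000e-04] rows>= 16.94
shift tool [-0.0686 -0.5422 -0.6469] rot [ 2.8348e+00 -2.0000e-04  6.0000e-04] rows>= 18.91
[436.21118035  97.05427441]
[ 91.08225306 146.01087413]
```

```bash
python3 - <<'E'
from h import *
goto((.54,-.26,.33),np.radians(90))
E
```

```text
shift tool [-0.0987 -0.5933 -0.6097] rot [-3.068e-01 -4.000e-04 -1.000e-04] rows>= 17.13
```

Request:
apply_moves:
  moves:
    - [[-0.03, -0.01, -0.01], [0, 0, 0]]
    - [[-0.03, -0.03, -0.03], [0, 0, 0]]
    - [[-0.02, -0.03, -0.03], [0, 0, 0]]
    - [[-0.02, -0.03, -0.03], [0, 0, 0]]
    - [[0, -0.03, -0.03], [0, 0, 0]]
    - [[0, -0.03, -0.03], [0, 0, 0]]
    - [[0, -0.03, -0.03], [0, 0, 0]]
    - [[0, -0.03, -0.03], [0, 0, 0]]

```text
t: 1.1
tcp_pos: [0.3015, 0.2242, 0.3304]
eef_rot: [-0.834, 1.57, 0.431]
wrist_force: [0.9, 0.1, 1.0]
finger_gap: 0.0856
```

Request:
apply_moves:
  moves:
    - [[0, -0.03, -0.03], [0, 0, 0]]
    - [[0, -0.03, -0.03], [0, 0, 0]]
    - [[0, -0.03, -0.03], [0, 0, 0]]
    - [[0, -0.03, -0.03], [0, 0, 0]]
    - [[0, -0.03, -0.03], [0, 0, 0]]
    - [[0, -0.03, -0.03], [0, 0, 0]]
    - [[0, -0.03, -0.03], [0, 0, 0]]
    - [[0, -0.03, -0.03], [0, 0, 0]]

```text
t: 1.9
tcp_pos: [0.4579, -0.0774, 0.3302]
eef_rot: [-1.256, 1.57, 0.008]
wrist_force: [1.0, 1.1, 0.4]
finger_gap: 0.0856
```

Request:
apply_moves:
  moves:
    - [[0, -0.03, -0.03], [0, 0, 0]]
    - [[0, -0.03, -0.03], [0, 0, 0]]
    - [[0, -0.03, -0.03], [0, 0, 0]]
    - [[0, -0.03, -0.03], [0, 0, 0]]
    - [[0, 0, 0], [-0.14, 0, 0]]
    - [[0, 0, 0], [-0.14, 0, 0]]
    - [[0, 0, 0], [-0.03, 0, 0]]
    - [[0, 0, 0], [0, 0, 0]]

```text
t: 2.7
tcp_pos: [0.5355, -0.2261, 0.3301]
eef_rot: [0.909, 1.571, 2.48]
wrist_force: [-1.2, 0.2, -0.3]
finger_gap: 0.0856
```

```bash
python3 - <<'E'
from h import *
p,R,s=tool();print(p,R.round(3),s["t"],s["joint_positions"],s["wrist_force"],s["torque"])
for n in("wrist","scene","side"): grab(n,n+"2")
E
```

```text
[ 0.53549456 -0.2260502   0.33014651] [[-0.    -1.    -0.001]
 [ 0.    -0.001  1.   ]
 [-1.     0.     0.   ]] 2.7 [-5.25200768e-01  3.74905338e-01  2.24195757e-01  1.42022129e+00
  1.83976385e-05 -5.26137409e-01] [-1.2032176  0.1566046 -0.266724 ] [ 0.02089505 -0.01015927 -0.00335252]
```

View pics/wrist2.png

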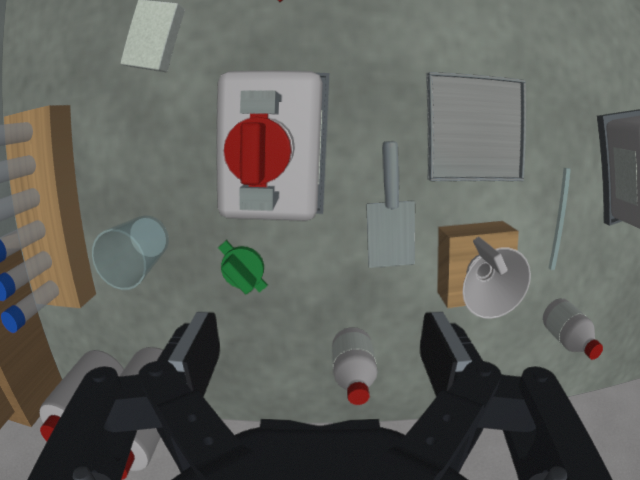

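View pics/side2.png

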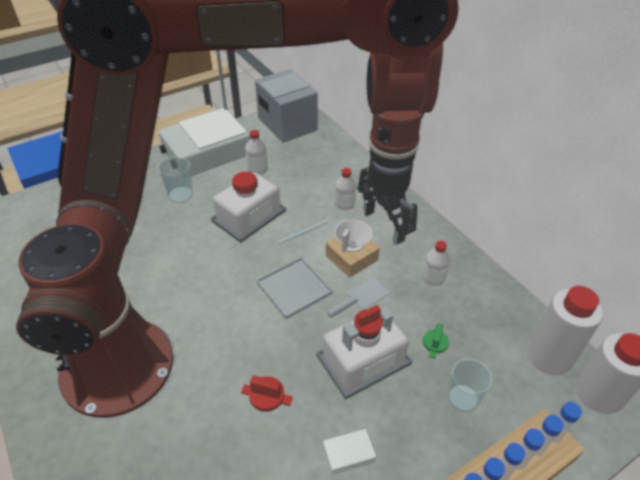

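View pics/scene2.png

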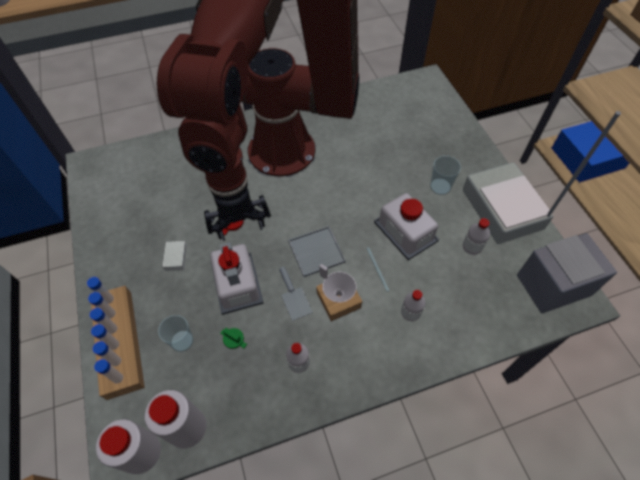

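The wrist view shows the canister's cap at (258,150), catches at (259,102) and (256,197), the tray at (476,127) and the funnel tab at (490,255). Zooming in.

```bash
python3 - <<'E'
from h import *
crop("wrist2",205,60,140,170,3.5,"w2a"); crop("wrist2",415,60,130,270,2.2,"w2b")
E
```

```text
(no output)
```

View pics/w2a.png

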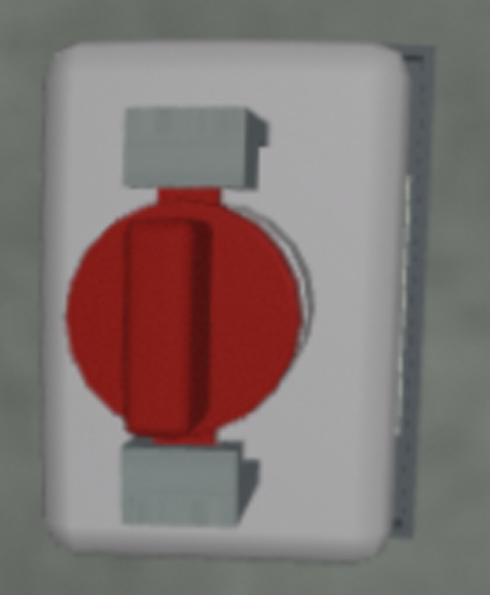

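View pics/w2b.png

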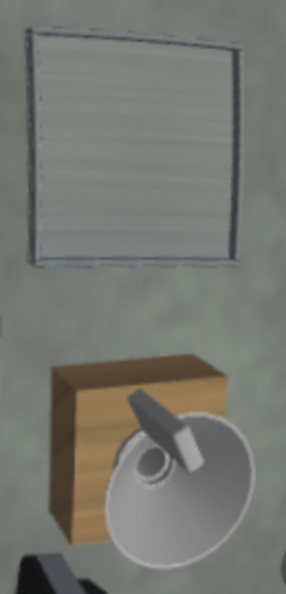

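```bash
python3 - <<'E'
from h import *
d=load("wrist2")
a=lambda u,v:(205+u/3.5,60+v/3.5)
b=lambda u,v:(415+u/2.2,60+v/2.2)
def P(name,pts,f,z):
    q=np.array([atz(d,*f(*p),z,True)[:2] for p in pts]); print(name,q.round(4).tolist(),"mean",q.mean(0).round(4), "sides",[np.linalg.norm(q[i]-q[i-1]).round(4) for i in range(len(q))]); return q
c1=P("catch1",[(125,107),(247,107),(246,188),(125,187)],a,.152)
c2=P("catch2",[(122,445),(240,447),(237,525),(122,523)],a,.152)
v=c2.mean(0)-c1.mean(0);print("neck",(c1.mean(0)+c2.mean(0))/2,"len",np.linalg.norm(v),"yaw deg",np.degrees(np.arctan2(v[1],v[0])))
bt=P("bar",[(127,220),(190,220),(186,435),(127,432)],a,.184)
v=bt[2]+bt[3]-bt[0]-bt[1];print("bar yaw",np.degrees(np.arctan2(v[1],v[0])))
P("disc",[(66,316),(302,316),(184,203),(184,434)],a,.152)
t=P("tray",[(26,27),(243,45),(241,264),(30,266)],b,.014)
for i in range(4): 
  v=t[i]-t[i-1];print(np.degrees(np.arctan2(v[1],v[0])).round(2))
st=P("stand",[(75,390),(228,376),(73,545)],b,.05); print("stand c",(st[1]+st[2])/2)
tb=P("tab",[(175,432),(188,425),(203,465),(193,472)],b,.148)
v=tb[0]+tb[1]-tb[2]-tb[3];print("tab dir",np.degrees(np.arctan2(v[1],v[0])))
im=cv2.imread("pics/wrist2.png")
P("rim",[(107,500),(254,470),(190,412),(160,568)],b,.096)
E
```

```text
catch1 [[0.4234, -0.2934], [0.4247, -0.2633], [0.4448, -0.2637], [0.4434, -0.2937]] mean [ 0.4341 -0.2785] sides [np.float64(0.0201), np.float64(0.0301), np.float64(0.0201), np.float64(0.03)]
catch2 [[0.5085, -0.2966], [0.5095, -0.2664], [0.5296, -0.2678], [0.5288, -0.2977]] mean [ 0.5191 -0.2821] sides [np.float64(0.0204), np.float64(0.0302), np.float64(0.0202), np.float64(0.0299)]
neck [ 0.47658612 -0.28033001] len 0.08505572669494127 yaw deg -2.4152777398757155
bar [[0.4518, -0.2866], [0.4524, -0.2725], [0.5009, -0.2746], [0.4999, -0.2883]] mean [ 0.4762 -0.2805] sides [np.float64(0.0481), np.float64(0.0142), np.float64(0.0485), np.float64(0.0137)]
bar yaw -2.251525480148688
disc [[0.4751, -0.3097], [0.4767, -0.2503], [0.4481, -0.279], [0.5059, -0.2805]] mean [ 0.4765 -0.2799] sides [np.float64(0.0425), np.float64(0.0594), np.float64(0.0406), np.float64(0.0579)]
tray [[0.3846, -0.0939], [0.378, 0.0484], [0.5151, 0.0565], [0.5231, -0.0867]] mean [ 0.4502 -0.0189] sides [np.float64(0.1387), np.float64(0.1425), np.float64(0.1373), np.float64(0.1434)]
-177.04
92.66
3.37
-86.79
stand [[0.5872, -0.065], [0.5779, 0.0353], [0.6866, -0.0529]] mean [ 0.6172 -0.0276] sides [np.float64(0.1001), np.float64(0.1007), np.float64(0.14)]
stand c [ 0.63224676 -0.00883727]
tab [[0.576, -0.0495], [0.5726, -0.0431], [0.5928, -0.031], [0.5963, -0.0359]] mean [ 0.5844 -0.0399] sides [np.float64(0.0245), np.float64(0.0072), np.float64(0.0236), np.float64(0.006)]
tab dir -147.53520576443532
rim [[0.6344, -0.0559], [0.6193, 0.0358], [0.5845, -0.0138], [0.679, -0.0144]] mean [ 0.6293 -0.0121] sides [np.float64(0.061), np.float64(0.0929), np.float64(0.0607), np.float64(0.0946)]
```

Request:
apply_moves:
  moves:
    - [[0, 0.03, -0.03], [0, 0, 0]]
    - [[0, 0.029, -0.024], [0, 0, 0]]
    - [[0.03, 0, 0], [0.04, 0, 0]]
    - [[0.03, 0, 0], [0, 0, 0]]
    - [[0.02, 0, 0], [0, 0, 0]]
    - [[0, 0, 0], [0, 0, 0]]
    - [[0, 0, 0], [0, 0, 0]]
  hand: 0.6

```text
t: 3.55
tcp_pos: [0.4768, -0.2803, 0.2509]
eef_rot: [-2.07, 1.571, -0.536]
wrist_force: [-0.1, -0.3, 0.6]
finger_gap: 0.0514
```

```bash
python3 - <<'E'
from h import *
p,R,s=tool();print(p,np.degrees(np.arctan2(R[1,2],R[0,2])),s["finger_gap"])
grab("wrist","wrist3"); goto((.4766,-.2803,.155),np.radians(87.7))
d=load("wrist3"); print(proj(d,(.4766,-.2803,.184),True),proj(d,p,True))
E
```

```text
[ 0.47683504 -0.28026731  0.25087131] 87.85006021105374 0.05140132859584353
shift tool [0.0965 0.0008 0.0003] rot [ 0.0029 -0.0009  0.0013] rows>= 1.93
[319.53124786 261.95158253] [319.53222521 318.102466  ]
```

View pics/wrist3.png

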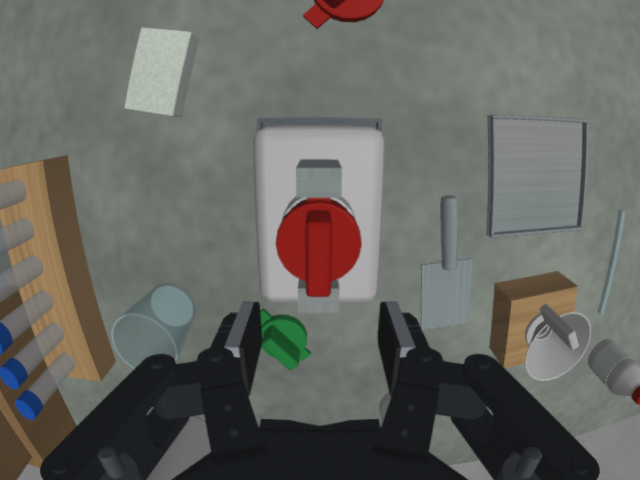

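```bash
python3 - <<'E'
from h import *
d=load("wrist3"); x0,y0,s=265,150,5
im=cv2.imread("pics/wrist3.png")[y0:y0+165,x0:x0+110]; im=cv2.resize(im,None,fx=s,fy=s,interpolation=cv2.INTER_CUBIC)[:,:]
c=np.array([.4766,-.2803]);y=np.radians(-2.35);A=np.array([[np.cos(y),-np.sin(y)],[np.sin(y),np.cos(y)]])
def poly(pts,z,col):
    P=np.array([(proj(d,(*(c+A@np.array(p)),z),True)-[x0,y0]+.5)*s for p in pts]); cv2.polylines(im,[P.round().astype(int)],True,col,1)
poly([(-.025,-.008),(.025,-.008),(.025,.008),(-.025,.008)],.184,(0,255,255))
for k in(1,-1): poly([(k*.033,-.015),(k*.053,-.015),(k*.053,.015),(k*.033,.015)],.152,(255,255,0))
poly([(.03*np.cos(a),.03*np.sin(a)) for a in np.linspace(0,6.2,50)],.152,(0,255,0))
cv2.imwrite("pics/ov3.png",cv2.resize(im,None,fx=.7,fy=.7))
E
```

```text
(no output)
```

View pics/ov3.png

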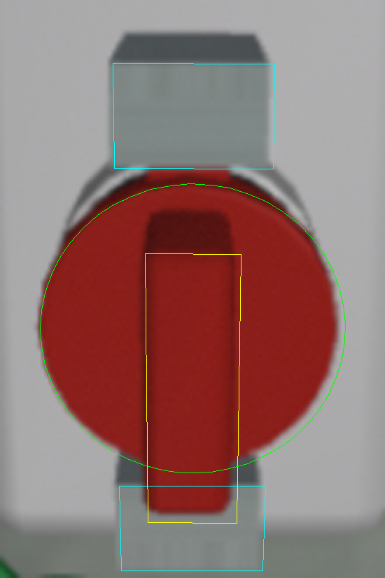

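Request:
apply_moves:
  moves:
    - [[0.04, 0.001, -0.0005], [0.003, 0, 0]]
    - [[0.035, 0, 0], [0, 0, 0]]
    - [[0.015, 0, 0], [0, 0, 0]]
    - [[0.005, 0, 0], [0, 0, 0]]
    - [[0, 0, 0], [0, 0, 0]]
    - [[0, 0, 0], [0, 0, 0]]

```text
t: 4.2
tcp_pos: [0.4767, -0.2815, 0.1568]
eef_rot: [-2.194, 1.568, -0.663]
wrist_force: [-0.2, 0.3, 1.4]
finger_gap: 0.0517
```

Request:
apply_moves:
  moves:
    - [[0, 0, 0], [0, 0, 0]]
    - [[0, 0, 0], [0, 0, 0]]
    - [[0, 0, 0], [0, 0, 0]]
    - [[0, 0, 0], [0, 0, 0]]
  hand: 0
  squeeze: 30

```text
t: 4.6
tcp_pos: [0.4761, -0.2811, 0.1558]
eef_rot: [-2.139, 1.57, -0.608]
wrist_force: [-0.6, 0.4, 3.0]
finger_gap: 0.0151
```

```bash
python3 - <<'E'
from h import *
p,R,s=tool();print(p,np.degrees(np.arctan2(R[1,2],R[0,2])),s["finger_gap"],s["wrist_force"],s["torque"],s["t"])
grab("wrist","wrist4")
E
```

```text
[ 0.47609336 -0.28108403  0.1558213 ] 87.7178471811146 0.015122975703718245 [-0.58240775  0.39529211  2.96281442] [ 0.04765894 -0.07975249 -0.0385473 ] 4.6
```

View pics/wrist4.png

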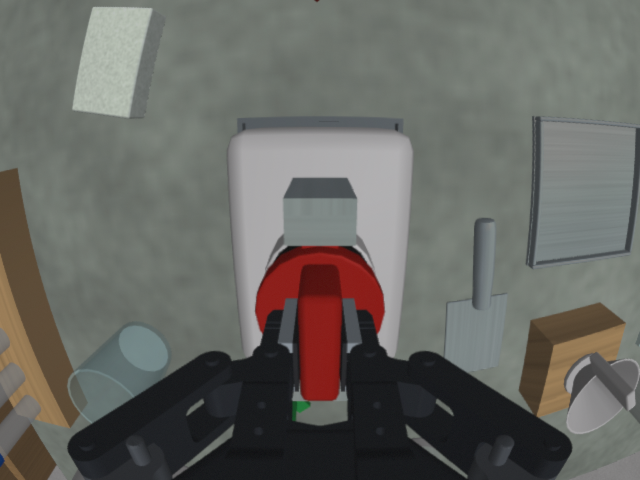

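Request:
apply_moves:
  moves:
    - [[0, 0, 0], [0, 0, 0]]
    - [[0, 0, 0], [0, 0, 0]]
    - [[0.002, 0, 0], [0, 0, 0]]
    - [[0.002, 0, 0], [0, 0, 0]]
    - [[0.002, 0, 0], [0, 0, 0]]
    - [[0.002, 0, 0], [0, 0, 0]]
    - [[0.002, 0, 0], [0, 0, 0]]
    - [[0, 0, 0], [0, 0, 0]]
  squeeze: 70

```text
t: 5.45
tcp_pos: [0.4761, -0.2811, 0.1454]
eef_rot: [-2.115, 1.57, -0.584]
wrist_force: [-0.5, -0.5, 9.3]
finger_gap: 0.0149
```

Request:
apply_moves:
  moves:
    - [[0, 0, 0], [0, 0, 0]]
    - [[0, 0, 0], [0, 0, 0]]

```text
t: 5.65
tcp_pos: [0.4761, -0.2811, 0.1456]
eef_rot: [-2.163, 1.57, -0.632]
wrist_force: [0.1, -0.1, 9.4]
finger_gap: 0.0148
```

```bash
python3 - <<'E'
from h import *
p,R,s=tool();print(p,np.degrees(np.arctan2(R[1,2],R[0,2])),s["finger_gap"],s["wrist_force"],s["torque"],s["t"])
grab("wrist","wrist5");grab("side","side5"); crop("side5",300,260,160,130,5,"si5")
E
```

```text
[ 0.47609917 -0.28110324  0.14563027] 87.71887815425198 0.014845365097714013 [ 0.05514795 -0.09586105  9.41892337] [ 0.08851099 -0.0512324  -0.04116507] 5.65
```

View pics/wrist5.png

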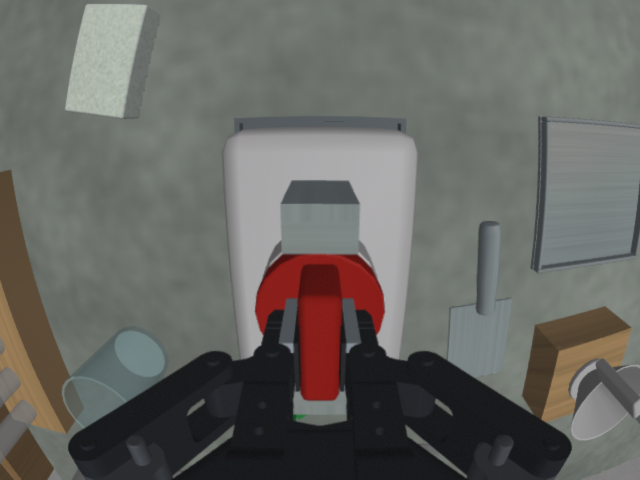

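View pics/si5.png

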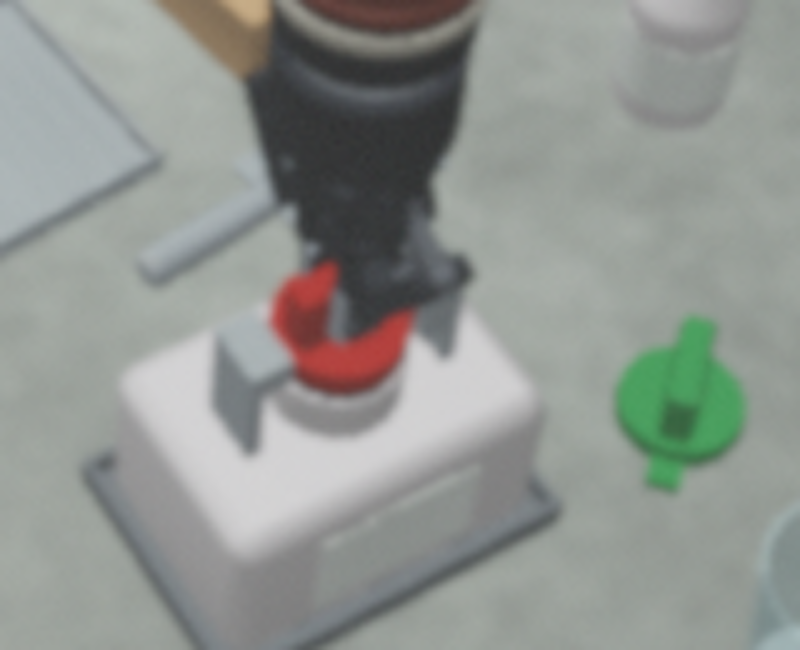

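Request:
apply_moves:
  moves:
    - [[0, 0, 0], [-0.05, 0, 0]]
    - [[0, 0, 0], [-0.05, 0, 0]]
    - [[0, 0, 0], [-0.05, 0, 0]]
    - [[0, 0, 0], [0, 0, 0]]

```text
t: 6.15
tcp_pos: [0.4761, -0.2812, 0.1456]
eef_rot: [-2.427, 1.57, -0.745]
wrist_force: [0.7, 0.6, 8.7]
finger_gap: 0.0147
```

```bash
python3 - <<'E'
from h import *
p,R,s=tool();print(p,np.degrees(np.arctan2(R[1,2],R[0,2])),s["finger_gap"],s["wrist_force"],s["torque"],s["t"])
E
```

```text
[ 0.47606592 -0.28115729  0.14564161] 96.41122546612011 0.014738046847896116 [0.70124889 0.63101777 8.74751932] [ 0.0039921  -0.01439682  0.09611461] 6.15
```

Only small friction torque, so I continue the twist.

Request:
apply_moves:
  moves:
    - [[0, 0, 0], [-0.1, 0, 0]]
    - [[0, 0, 0], [-0.1, 0, 0]]
    - [[0, 0, 0], [-0.1, 0, 0]]
    - [[0, 0, 0], [-0.1, 0, 0]]

```text
t: 6.55
tcp_pos: [0.4761, -0.2812, 0.1457]
eef_rot: [-2.89, 1.57, -0.805]
wrist_force: [0.1, 0.4, 8.8]
finger_gap: 0.0145
```

Request:
apply_moves:
  moves:
    - [[0, 0, 0], [-0.1, 0, 0]]
    - [[0, 0, 0], [-0.1, 0, 0]]
    - [[0, 0, 0], [-0.1, 0, 0]]
    - [[0, 0, 0], [-0.1, 0, 0]]
    - [[0, 0, 0], [-0.1, 0, 0]]
    - [[0, 0, 0], [0, 0, 0]]

```text
t: 7.15
tcp_pos: [0.4761, -0.2812, 0.1457]
eef_rot: [2.932, 1.57, -0.767]
wrist_force: [0.6, 0.1, 9.1]
finger_gap: 0.0151
```

```bash
python3 - <<'E'
from h import *
p,R,s=tool();print(p,np.degrees(np.arctan2(R[1,2],R[0,2])),s["finger_gap"],s["wrist_force"],s["torque"],s["t"])
grab("wrist","wrist6")
E
```

```text
[ 0.47606577 -0.2811672   0.14565649] 148.08003324221335 0.01505111278829253 [0.62132544 0.12823682 9.12604231] [-0.01690022 -0.00598759  0.15841384] 7.15
```

View pics/wrist6.png

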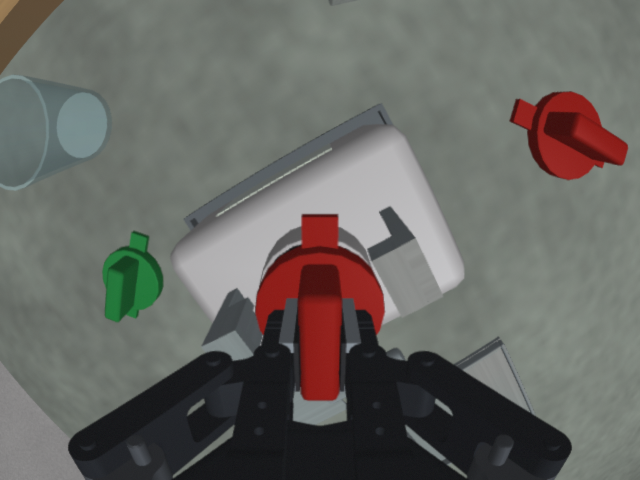

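Request:
apply_moves:
  moves:
    - [[-0.005, 0, 0], [0, 0, 0]]
    - [[-0.01, 0, 0], [0, 0, 0]]
    - [[-0.02, 0, 0], [0, 0, 0]]
    - [[-0.04, 0, 0], [0, 0, 0]]
    - [[-0.04, 0, 0], [0, 0, 0]]
    - [[0, 0, 0], [0, 0, 0]]

```text
t: 7.8
tcp_pos: [0.4772, -0.282, 0.2649]
eef_rot: [3.03, 1.564, -0.672]
wrist_force: [0.0, 0.3, -1.2]
finger_gap: 0.0152
```

```bash
python3 - <<'E'
from h import *
p,R,s=tool();print(p,np.degrees(np.arctan2(R[1,2],R[0,2])),s["finger_gap"],s["wrist_force"],s["torque"],s["t"])
grab("wrist","wrist7"); goto((.45,-.02,.12))
E
```

```text
[ 0.4772241  -0.28198815  0.26490111] 147.88285096871078 0.015190682088350711 [ 0.03935307  0.32668833 -1.23832133] [-0.01273924 -0.05588953  0.00346934] 7.8
shift tool [ 0.1416 -0.2074  0.1619] rot [0. 0. 0.] rows>= 5.98
```

View pics/wrist7.png

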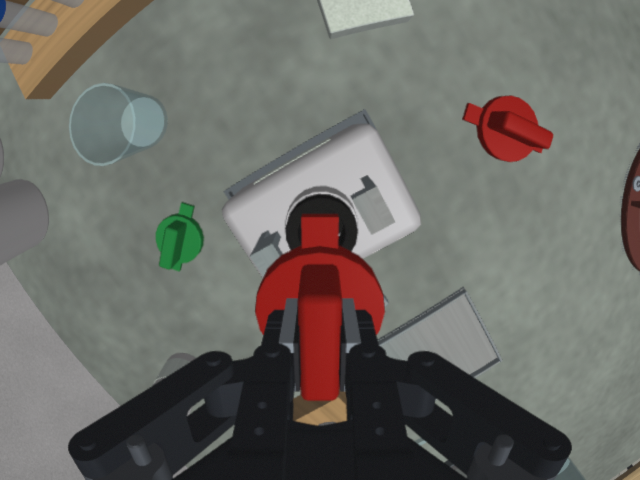

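Request:
apply_moves:
  moves:
    - [[0, -0.02, 0.016], [0, 0, 0]]
    - [[0, -0.035, 0.027], [0, 0, 0]]
    - [[0, -0.035, 0.027], [0, 0, 0]]
    - [[0, -0.035, 0.027], [0, 0, 0]]
    - [[0, -0.035, 0.027], [0, 0, 0]]
    - [[0, -0.035, 0.027], [0, 0, 0]]
    - [[0, -0.012, 0.011], [0, 0, 0]]
    - [[0.03, 0, 0], [0, 0, 0]]

```text
t: 8.65
tcp_pos: [0.449, -0.0173, 0.2312]
eef_rot: [-2.628, 1.568, -0.044]
wrist_force: [2.5, 0.2, -1.6]
finger_gap: 0.0151
```

Request:
apply_moves:
  moves:
    - [[0.04, 0, 0], [0, 0, 0]]
    - [[0.04, 0, 0], [0, 0, 0]]
    - [[0.04, 0, 0], [0, 0, 0]]
    - [[0, 0, 0], [0, 0, 0]]
    - [[0, 0, 0], [0, 0, 0]]

```text
t: 9.15
tcp_pos: [0.4474, -0.0192, 0.1099]
eef_rot: [0.365, 1.568, 2.946]
wrist_force: [0.5, 0.5, 0.3]
finger_gap: 0.0149
```

```bash
python3 - <<'E'
from h import *
p,R,s=tool();print(p,np.degrees(np.arctan2(R[1,2],R[0,2])),s["finger_gap"],s["wrist_force"],s["torque"],s["t"])
grab("wrist","wrist8");goto((.45,-.019,.0235));grab("side","side8");crop("side8",220,200,200,150,4,"si8")
E
```

```text
[ 0.44742045 -0.01916464  0.10991992] 147.87890187694921 0.014869290505335947 [0.47923598 0.50067362 0.29170942] [ 0.03053716 -0.01659947 -0.00636827] 9.15
shift tool [ 0.0876 -0.001  -0.0008] rot [0. 0. 0.] rows>= 1.75
```

View pics/wrist8.png

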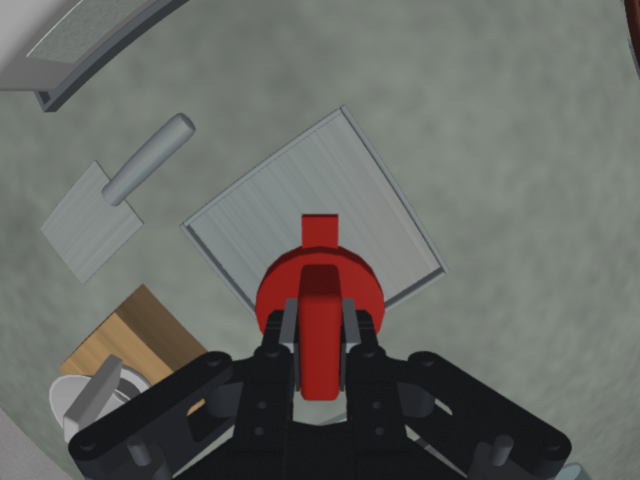

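View pics/si8.png

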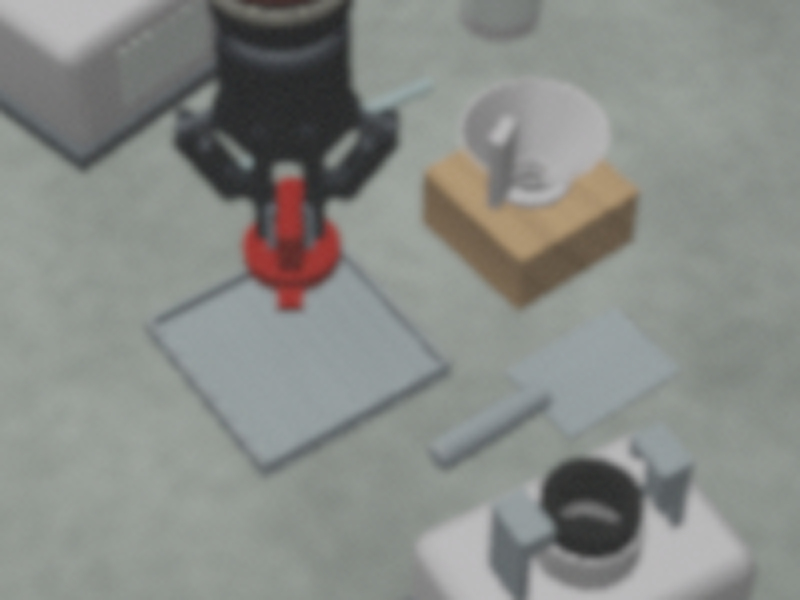

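Request:
apply_moves:
  moves:
    - [[0.04, -0.001, 0], [0, 0, 0]]
    - [[0.03, 0, 0], [0, 0, 0]]
    - [[0.01, 0, 0], [0, 0, 0]]
    - [[0.004, 0, 0], [0, 0, 0]]
    - [[0.002, 0, 0], [0, 0, 0]]
    - [[0, 0, 0], [0, 0, 0]]
    - [[0, 0, 0], [0, 0, 0]]

```text
t: 9.95
tcp_pos: [0.45, -0.0187, 0.0252]
eef_rot: [-2.783, 1.569, -0.202]
wrist_force: [0.4, -0.7, -1.3]
finger_gap: 0.0151
```

Request:
apply_moves:
  moves:
    - [[0.002, 0, 0], [0, 0, 0]]
    - [[0.001, 0, 0], [0, 0, 0]]
    - [[0, 0, 0], [0, 0, 0]]
    - [[0, 0, 0], [0, 0, 0]]

```text
t: 10.35
tcp_pos: [0.4496, -0.0187, 0.0221]
eef_rot: [-2.868, 1.569, -0.287]
wrist_force: [-3.5, 0.0, 13.6]
finger_gap: 0.0145
```

Request:
apply_moves:
  moves:
    - [[-0.0005, 0, 0], [0, 0, 0]]
    - [[0, 0, 0], [0, 0, 0]]

```text
t: 10.55
tcp_pos: [0.4494, -0.0186, 0.0221]
eef_rot: [-2.838, 1.57, -0.257]
wrist_force: [-1.8, 0.8, 7.4]
finger_gap: 0.0148
```

Request:
apply_moves:
  moves:
    - [[0, 0, 0], [0, 0, 0]]
    - [[0, 0, 0], [0, 0, 0]]
    - [[0, 0, 0], [0, 0, 0]]
    - [[-0.02, 0, 0], [0, 0, 0]]
    - [[-0.04, 0, 0], [0, 0, 0]]
    - [[-0.05, 0, 0], [0, 0, 0]]
    - [[-0.05, 0, 0], [0, 0, 0]]
    - [[-0.04, 0, 0], [0, 0, 0]]
  hand: 0.5

```text
t: 11.35
tcp_pos: [0.4493, -0.0185, 0.2245]
eef_rot: [-2.794, 1.569, -0.213]
wrist_force: [1.4, 0.0, -0.1]
finger_gap: 0.0424
```

```bash
python3 - <<'E'
from h import *
p,R,s=tool();print(p,np.degrees(np.arctan2(R[1,2],R[0,2])),s["finger_gap"],s["wrist_force"],s["t"])
grab("wrist","wrist9"); grab("side","side9");crop("side9",220,200,200,150,4,"si9")
E
```

```text
[ 0.44926928 -0.01854138  0.22448615] 147.88228536807307 0.042420948587635746 [ 1.36977371  0.03612591 -0.09604886] 11.35
```

View pics/wrist9.png

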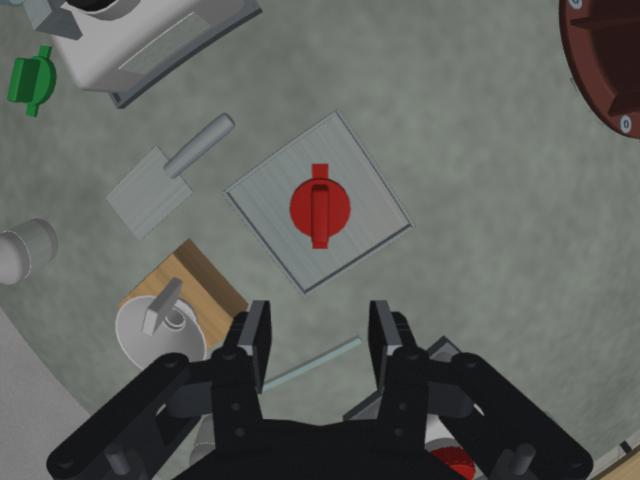

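View pics/si9.png

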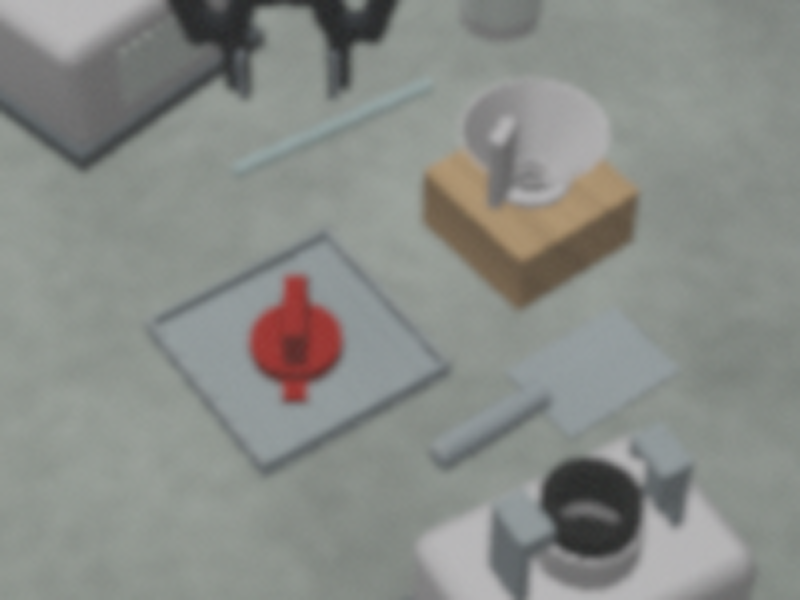

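```bash
python3 - <<'E'
from h import *
goto((.635,-.008,.25),np.radians(122.2)); goto((.635,-.008,.25))
E
```

```text
shift tool [-0.0218 -0.1067 -0.1493] rot [ 0.4484 -0.0072  0.0047] rows>= 3.7
shift tool [-0.0218 -0.1067 -0.1493] rot [0. 0. 0.] rows>= 3.7
```

Request:
apply_moves:
  moves:
    - [[-0.005, -0.024, -0.034], [0, 0, 0]]
    - [[-0.006, -0.028, -0.04], [0, 0, 0]]
    - [[-0.006, -0.028, -0.04], [0, 0, 0]]
    - [[-0.005, -0.027, -0.035], [0, 0, 0]]
    - [[0, 0, 0], [0.15, -0.003, 0.002]]
    - [[0, 0, 0], [0.15, -0.003, 0.002]]
    - [[0, 0, 0], [0.148, -0.001, 0.001]]
    - [[0, 0, 0], [0, 0, 0]]

```text
t: 12.25
tcp_pos: [0.632, -0.0071, 0.2426]
eef_rot: [0.886, 1.561, 3.017]
wrist_force: [0.1, 0.0, 0.0]
finger_gap: 0.0429
```

```bash
python3 - <<'E'
from h import *
p,R,s=tool();print(p,R.round(4).tolist(),np.degrees(np.arctan2(R[1,2],R[0,2])),s["finger_gap"],s["t"])
grab("wrist","wrist10"); crop("wrist10",230,100,200,200,3,"w10")
E
```

```text
[ 0.63198404 -0.00710859  0.24257045] [[-0.0101, -0.8472, -0.5312], [0.0013, -0.5312, 0.8472], [-0.9999, 0.0079, 0.0064]] 122.08763984349838 0.042908547999047225 12.25
```

View pics/wrist10.png

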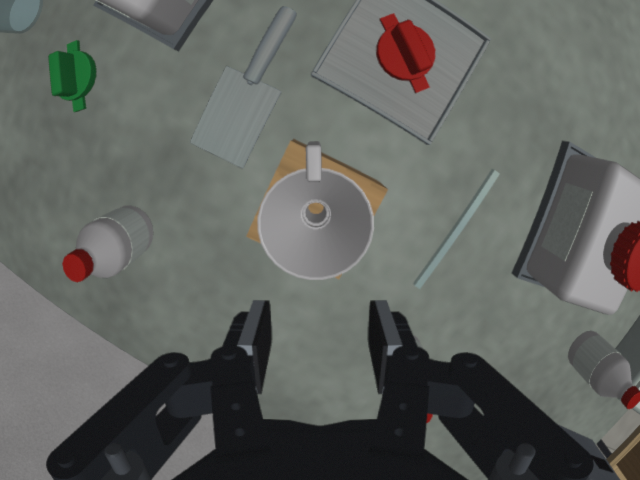

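View pics/w10.png

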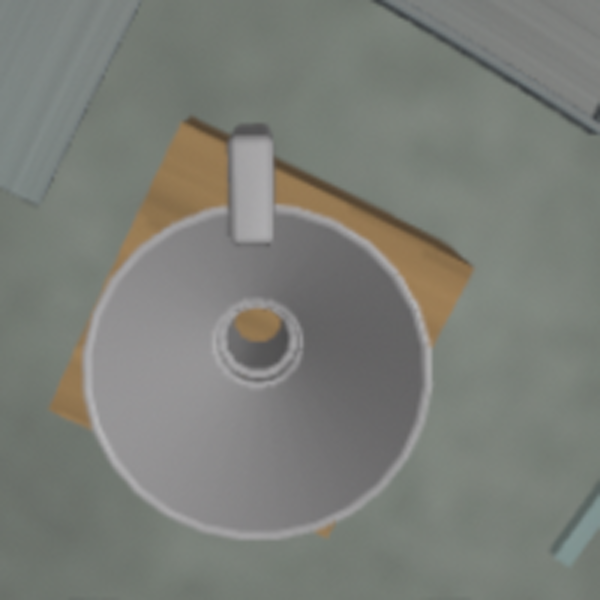

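```bash
python3 - <<'E'
from h import *
d=load("wrist10"); b=lambda u,v:(230+u/3-.33,100+v/3-.33)
q=np.array([atz(d,*b(*p),.148,True)[:2] for p in [(230,136),(273,136),(273,243),(232,243)]]);print(q.round(4),q.mean(0),[np.linalg.norm(q[i]-q[i-1]) for i in range(4)])
v=q[0]+q[1]-q[2]-q[3];print(np.degrees(np.arctan2(v[1],v[0])))
q2=np.array([atz(d,*b(*p),.096,True)[:2] for p in [(84,364),(432,364),(258,205),(258,538)]])
print(q2.round(4),[(q2[0]+q2[1])/2,(q2[2]+q2[3])/2],np.linalg.norm(q2[0]-q2[1]),np.linalg.norm(q2[2]-q2[3]))
w=q.mean(0)-q2.mean(0);print(np.linalg.norm(w),np.degrees(np.arctan2(w[1],w[0])))
goto((*q.mean(0),.18),np.radians(122.2))
E
```

```text
[[ 0.5775 -0.05  ]
 [ 0.5727 -0.0423]
 [ 0.5922 -0.03  ]
 [ 0.5969 -0.0375]] [ 0.58481169 -0.03993075] [np.float64(0.023039202225859114), np.float64(0.009063682527335156), np.float64(0.02303195837169383), np.float64(0.008786625574325935)]
-147.557581296752
[[ 0.6532 -0.0515]
 [ 0.6034  0.0283]
 [ 0.5921 -0.0341]
 [ 0.6715  0.0153]] [array([ 0.62831909, -0.01157547]), array([ 0.63182735, -0.00938506])] 0.09408872663236517 0.09358150603045551
0.05399942051060463 -146.94901046393235
shift tool [ 0.0633  0.0569 -0.0029] rot [ 0.0035  0.0062 -0.0075] rows>= 1.7
```

Request:
apply_moves:
  moves:
    - [[0.01, 0.029, -0.0015], [0.004, 0.006, -0.007]]
    - [[0.02, 0.028, -0.0015], [0, 0, 0]]
    - [[0.02, 0, 0], [0, 0, 0]]
    - [[0, 0, 0], [0, 0, 0]]
    - [[0, 0, 0], [0, 0, 0]]

```text
t: 12.8
tcp_pos: [0.5856, -0.0399, 0.1942]
eef_rot: [-2.398, 1.57, -0.266]
wrist_force: [-0.2, 1.0, 1.1]
finger_gap: 0.0425
```

```bash
python3 - <<'E'
from h import *
p,R,s=tool();print(p,R[:,0])
goto((.5848,-.0399,.112),np.radians(122.4))
grab("wrist","wrist11"); crop("wrist11",200,200,240,180,3.3,"w11")
E
```

```text
[ 0.5855666  -0.03989102  0.19420502] [ 5.80468117e-04 -1.58268545e-04 -9.99999819e-01]
shift tool [0.0822 0.0007 0.0004] rot [-0.0048 -0.0004  0.0004] rows>= 1.64
```

View pics/w11.png

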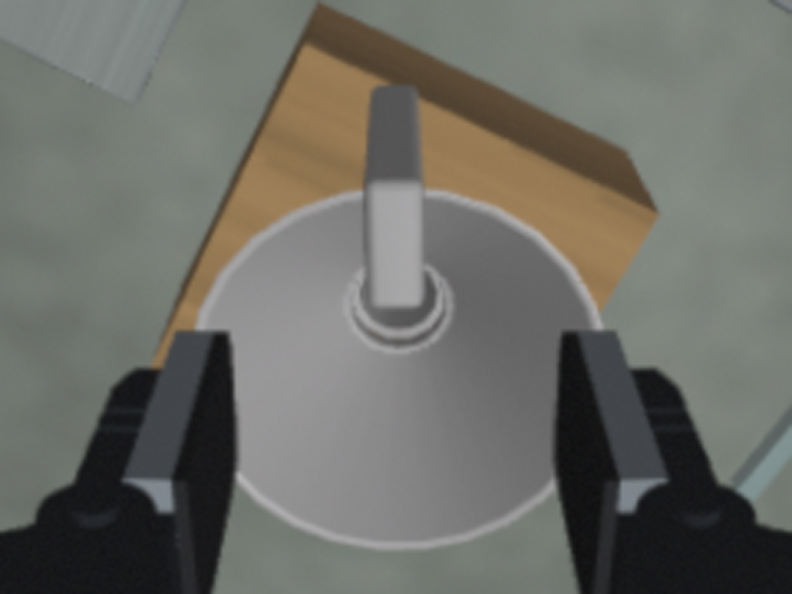

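Request:
apply_moves:
  moves:
    - [[0.04, 0.001, 0], [-0.004, 0, 0]]
    - [[0.03, 0, 0], [0, 0, 0]]
    - [[0.012, 0, 0], [0, 0, 0]]
    - [[0, 0, 0], [0, 0, 0]]
    - [[0, 0, 0], [0, 0, 0]]

```text
t: 13.35
tcp_pos: [0.5858, -0.0406, 0.1133]
eef_rot: [-2.39, 1.568, -0.257]
wrist_force: [0.5, -0.3, -0.1]
finger_gap: 0.0425
```

Request:
apply_moves:
  moves:
    - [[0, 0, 0], [0, 0, 0]]
    - [[0, 0, 0], [0, 0, 0]]
    - [[0, 0, 0], [0, 0, 0]]
    - [[0, 0, 0], [0, 0, 0]]
  hand: 0
  squeeze: 30

```text
t: 13.75
tcp_pos: [0.5855, -0.0407, 0.113]
eef_rot: [-2.373, 1.568, -0.24]
wrist_force: [-0.7, -0.3, 6.6]
finger_gap: 0.0094
```

```bash
python3 - <<'E'
from h import *
p,R,s=tool();print(p,R[:,0],np.degrees(np.arctan2(R[1,2],R[0,2])),s["finger_gap"],s["wrist_force"],s["torque"],s["t"])
grab("wrist","wrist12")
E
```

```text
[ 0.58548257 -0.04071322  0.11302242] [ 2.69018166e-03 -6.59360424e-04 -9.99996164e-01] 122.21447603217588 0.009352480048357115 [-0.67834585 -0.3373126   6.58376943] [ 0.12082103  0.00499598 -0.01760641] 13.75
```

View pics/wrist12.png

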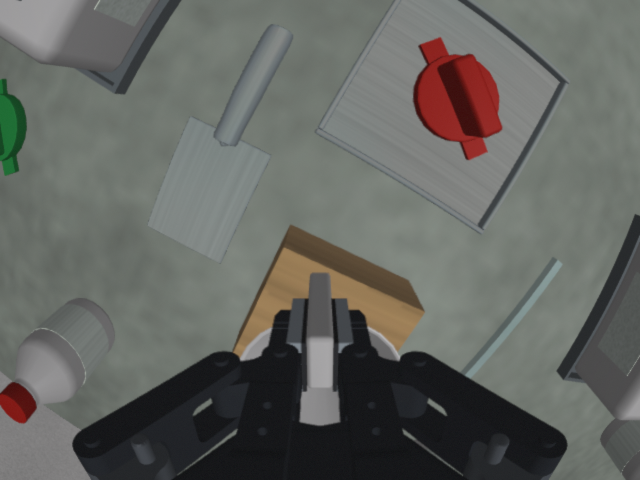

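Request:
apply_moves:
  moves:
    - [[0, 0, 0], [0, 0, 0]]
    - [[0, 0, 0], [0, 0, 0]]
    - [[-0.01, 0, 0], [0, 0, 0]]
    - [[-0.02, 0, 0], [0, 0, 0]]
    - [[-0.03, 0, 0], [0, 0, 0]]
    - [[-0.04, 0, 0], [0, 0, 0]]
    - [[-0.04, 0, 0], [0, 0, 0]]
    - [[-0.04, 0, 0], [0, 0, 0]]
  squeeze: 60

```text
t: 14.6
tcp_pos: [0.584, -0.0404, 0.2942]
eef_rot: [-2.575, 1.57, -0.442]
wrist_force: [1.3, -0.3, -0.7]
finger_gap: 0.0095
```

Request:
apply_moves:
  moves:
    - [[0, 0, 0], [0, 0, 0]]
    - [[0, 0, 0], [0, 0, 0]]

```text
t: 14.8
tcp_pos: [0.5849, -0.0405, 0.293]
eef_rot: [-2.385, 1.568, -0.252]
wrist_force: [0.1, -1.1, -1.5]
finger_gap: 0.0097
```

```bash
python3 - <<'E'
from h import *
p,R,s=tool();print(p,R[:,0],np.degrees(np.arctan2(R[1,2],R[0,2])),s["finger_gap"],s["wrist_force"],s["torque"],s["t"])
grab("wrist","wrist13");grab("side","side13");crop("side13",270,80,200,200,3,"si13")
goto((.4296,-.3116,.30),np.radians(122.2))
E
```

```text
[ 0.58486116 -0.04051397  0.29297547] [ 2.49178727e-03 -6.40823902e-04 -9.99996690e-01] 122.21932190966578 0.009747873704051295 [ 0.14215727 -1.06193735 -1.47280946] [ 0.00263213  0.01858511 -0.00060414] 14.8
shift tool [-0.0089  0.2752 -0.1472] rot [ 0.0003  0.0006 -0.0009] rows>= 6.24
```

View pics/wrist13.png

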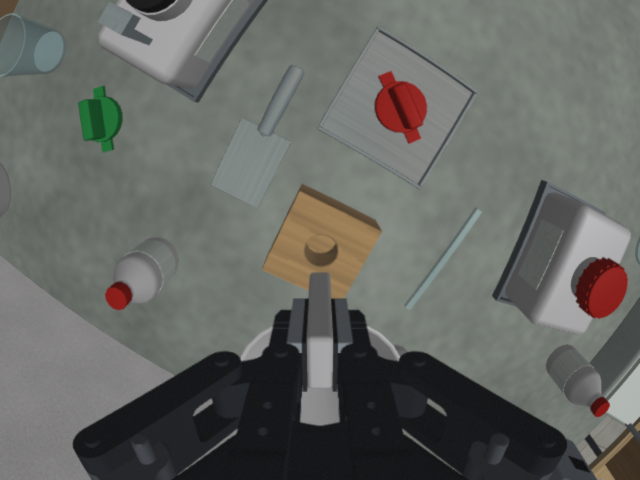

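View pics/si13.png

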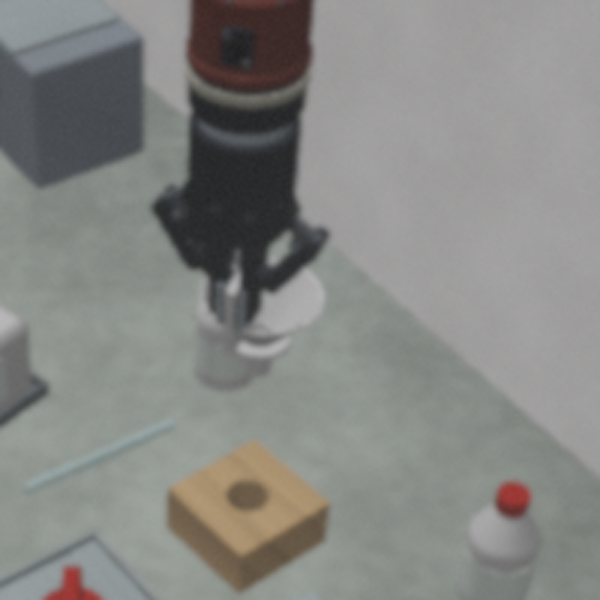

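Request:
apply_moves:
  moves:
    - [[0, 0.02, -0.01], [0, 0, 0]]
    - [[0, 0.04, -0.02], [0, 0, 0]]
    - [[0, 0.04, -0.02], [0, 0, 0]]
    - [[0, 0.04, -0.02], [0, 0, 0]]
    - [[0, 0.04, -0.022], [0, 0, 0]]
    - [[0, 0.04, -0.022], [0, 0, 0]]
    - [[0, 0.035, -0.021], [0, 0, 0]]
    - [[0, 0.02, -0.012], [0, 0, 0]]

```text
t: 15.7
tcp_pos: [0.428, -0.3133, 0.2904]
eef_rot: [0.446, 1.569, 2.577]
wrist_force: [0.5, -0.5, 0.2]
finger_gap: 0.0094
```

Request:
apply_moves:
  moves:
    - [[0.02, 0, 0], [0, 0, 0]]
    - [[0, 0, 0], [0, 0, 0]]
    - [[0, 0, 0], [0, 0, 0]]

```text
t: 16.0
tcp_pos: [0.4297, -0.3107, 0.271]
eef_rot: [0.099, 1.569, 2.232]
wrist_force: [-0.3, -0.0, -0.7]
finger_gap: 0.0092
```

```bash
python3 - <<'E'
from h import *
d=load("wrist13"); print("hole",atz(d,321,250,.05,True))
p,R,s=tool();print(p,R[:,0],np.degrees(np.arctan2(R[1,2],R[0,2])),s["finger_gap"],s["wrist_force"],s["torque"],s["t"])
for n in("wrist","side","scene"): grab(n,n+"14")
crop("side14",280,220,200,160,4,"si14");crop("scene14",170,190,160,130,5,"sc14")
goto((.4296,-.3116,.23),np.radians(122.2))
E
```

```text
hole [ 0.63101822 -0.00974705  0.05      ]
[ 0.42971747 -0.31068529  0.27104929] [-0.00125305  0.00161054 -0.99999792] 122.22274511137414 0.009162882426344091 [-0.27379739 -0.00364581 -0.71982806] [-0.00553686  0.00046431 -0.00911616] 16.0
shift tool [0.0423 0.0012 0.0001] rot [ 0.0013 -0.0009  0.0005] rows>= 0.85
```

View pics/wrist14.png

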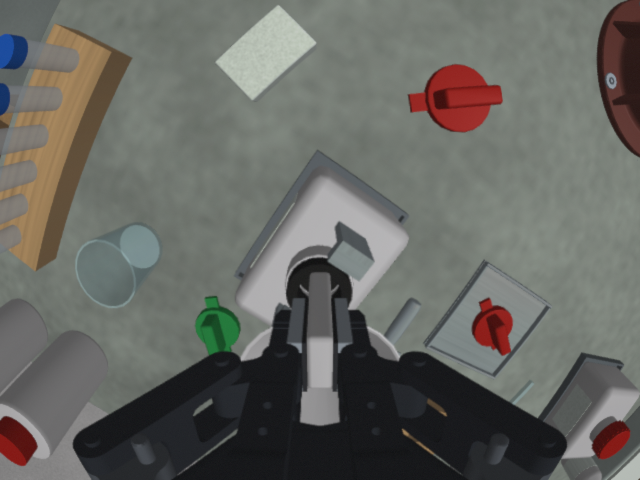

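View pics/si14.png

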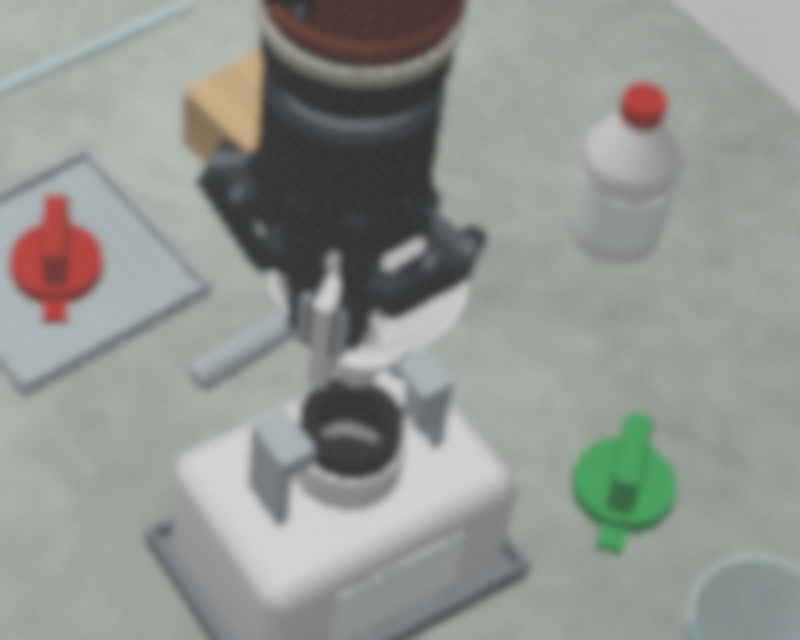

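View pics/sc14.png

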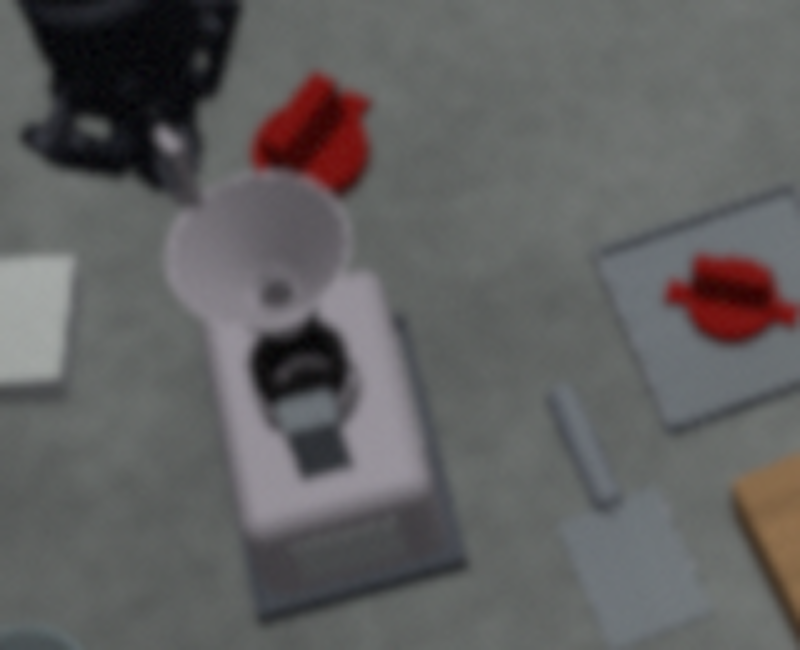

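Request:
apply_moves:
  moves:
    - [[0.02, 0.001, 0], [0, 0, 0]]
    - [[0.02, 0, 0], [0, 0, 0]]
    - [[0.01, 0, 0], [0, 0, 0]]
    - [[0.01, 0, 0], [0, 0, 0]]
    - [[0.005, 0, 0], [0, 0, 0]]
    - [[0, 0, 0], [0, 0, 0]]
    - [[0, 0, 0], [0, 0, 0]]

```text
t: 16.85
tcp_pos: [0.4297, -0.3122, 0.2074]
eef_rot: [-2.743, 1.569, -0.61]
wrist_force: [0.7, -0.4, -0.7]
finger_gap: 0.0093
```

```bash
python3 - <<'E'
from h import *
p,R,s=tool();print(p,R[:,0],np.degrees(np.arctan2(R[1,2],R[0,2])),s["finger_gap"],s["wrist_force"],s["torque"],s["t"])
for n in("side","scene"): grab(n,n+"15")
crop("side15",280,220,200,160,4,"si15");crop("scene15",170,190,160,130,5,"sc15")
E
```

```text
[ 0.42971244 -0.31220092  0.20736459] [ 1.11249765e-03 -7.77376171e-04 -9.99999079e-01] 122.22040755644899 0.009328375288780215 [ 0.73453364 -0.39301731 -0.7076767 ] [-0.0351076   0.0935322   0.03579096] 16.85
```

View pics/si15.png

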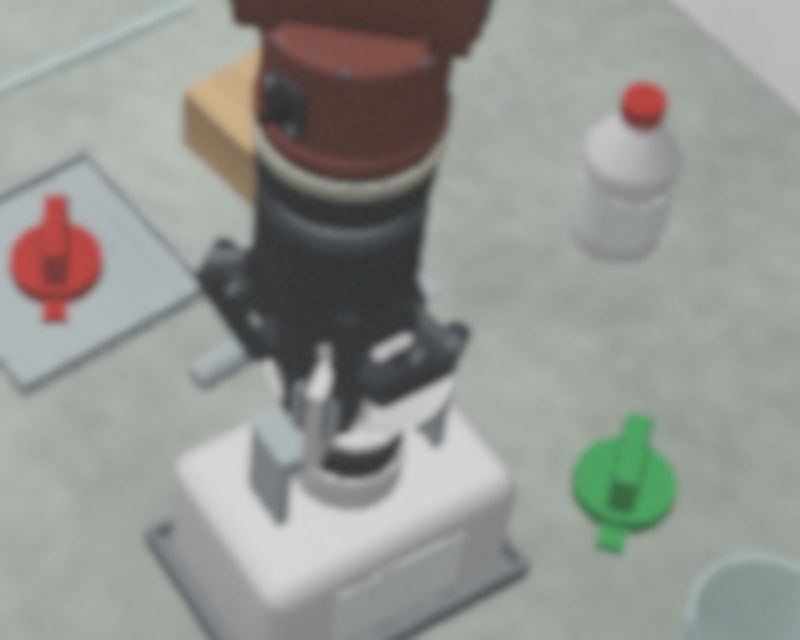

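View pics/sc15.png

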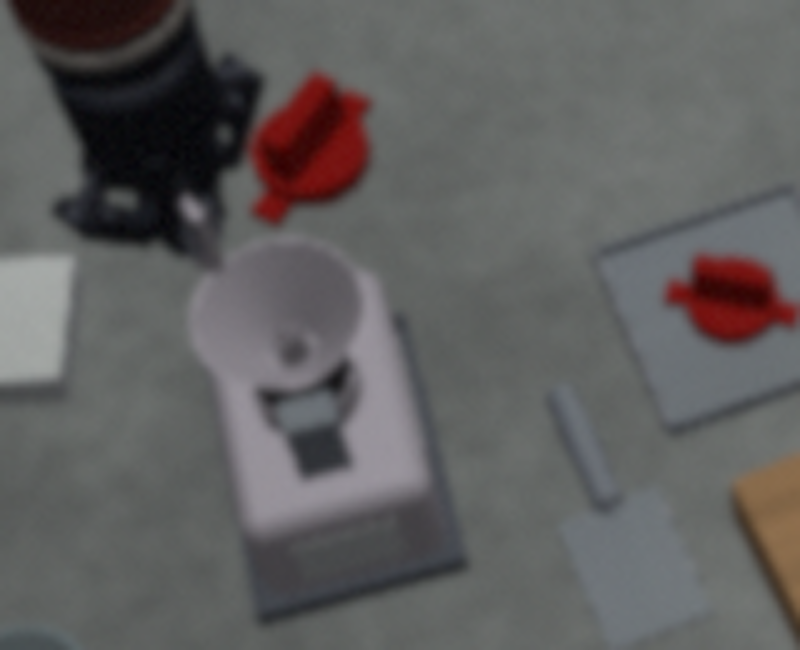

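Request:
apply_moves:
  moves:
    - [[0.002, 0, 0.0003], [0, 0, 0]]
    - [[0.002, 0, 0], [0, 0, 0]]
    - [[0.001, 0, 0], [0, 0, 0]]
    - [[0, 0, 0], [0, 0, 0]]
    - [[0, 0, 0], [0, 0, 0]]

```text
t: 17.45
tcp_pos: [0.4293, -0.3117, 0.2018]
eef_rot: [-2.532, 1.57, -0.399]
wrist_force: [-0.1, 0.4, -0.3]
finger_gap: 0.0092
```

Request:
apply_moves:
  moves:
    - [[0.001, 0, 0], [0, 0, 0]]
    - [[0.0005, 0, 0], [0, 0, 0]]
    - [[0, 0, 0], [0, 0, 0]]

```text
t: 17.75
tcp_pos: [0.4293, -0.3119, 0.2006]
eef_rot: [-2.883, 1.57, -0.75]
wrist_force: [-1.1, -1.3, 4.0]
finger_gap: 0.0092
```

```bash
python3 - <<'E'
from h import *
p,R,s=tool();print(p,R[:,0],s["finger_gap"],s["wrist_force"],s["torque"],s["t"])
E
```

```text
[ 0.42933093 -0.31192838  0.20064338] [ 8.36905847e-04 -7.78944814e-04 -9.99999346e-01] 0.009235558395120066 [-1.05076815 -1.27850972  4.00395544] [0.05428864 0.31674691 0.0419157 ] 17.75
```

Request:
apply_moves:
  moves:
    - [[0, 0, 0], [0, 0, 0]]
    - [[0, 0, 0], [0, 0, 0]]
  squeeze: 20

```text
t: 17.95
tcp_pos: [0.4293, -0.3119, 0.2005]
eef_rot: [-2.84, 1.57, -0.707]
wrist_force: [-1.7, -0.6, 3.7]
finger_gap: 0.0092
```

Request:
apply_moves:
  moves:
    - [[0, 0, 0], [0, 0, 0]]
    - [[0, 0, 0], [0, 0, 0]]
    - [[0, 0, 0], [0, 0, 0]]
    - [[0, 0, 0], [0, 0, 0]]
  hand: 0.4

```text
t: 18.35
tcp_pos: [0.4293, -0.3116, 0.2001]
eef_rot: [-2.058, 1.57, 0.075]
wrist_force: [0.3, -0.3, 0.5]
finger_gap: 0.0341
```

Request:
apply_moves:
  moves:
    - [[-0.01, 0, 0], [0, 0, 0]]
    - [[-0.03, 0, 0], [0, 0, 0]]
    - [[-0.04, 0, 0], [0, 0, 0]]
    - [[-0.02, -0.03, 0], [0, 0, 0]]
    - [[0, -0.03, 0], [0, 0, 0]]
    - [[0, -0.015, 0], [0, 0, 0]]
    - [[0, 0, 0], [0, 0, 0]]

```text
t: 19.05
tcp_pos: [0.4937, -0.2707, 0.3003]
eef_rot: [-2.131, 1.57, 0.005]
wrist_force: [-0.0, 0.0, 0.1]
finger_gap: 0.0344
```

```bash
python3 - <<'E'
from h import *
p,R,s=tool();print(p,R[:,0],s["finger_gap"],s["wrist_force"],s["torque"],s["t"])
for n in("wrist","side","scene"): grab(n,n+"16")
crop("side16",280,220,200,160,4,"si16");crop("wrist16",200,130,220,180,3.6,"w16")
E
```

```text
[ 0.49372031 -0.27068568  0.30030537] [ 5.16489650e-04  2.33699313e-06 -9.99999867e-01] 0.03444186748163984 [-0.04613055  0.02771024  0.13043123] [-0.0238859   0.04763052  0.01671989] 19.05
```

View pics/wrist16.png

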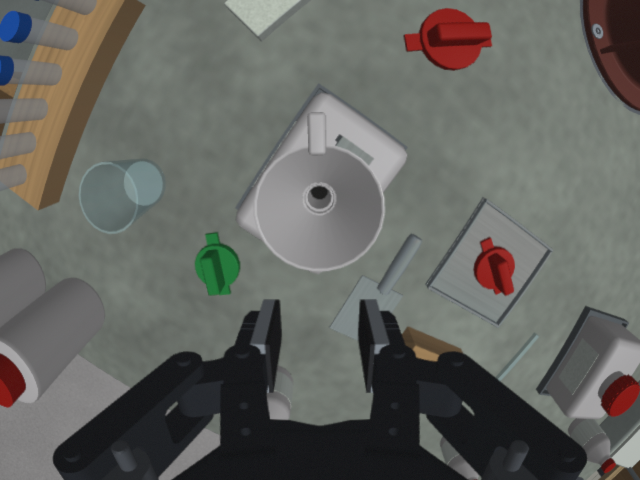

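View pics/si16.png

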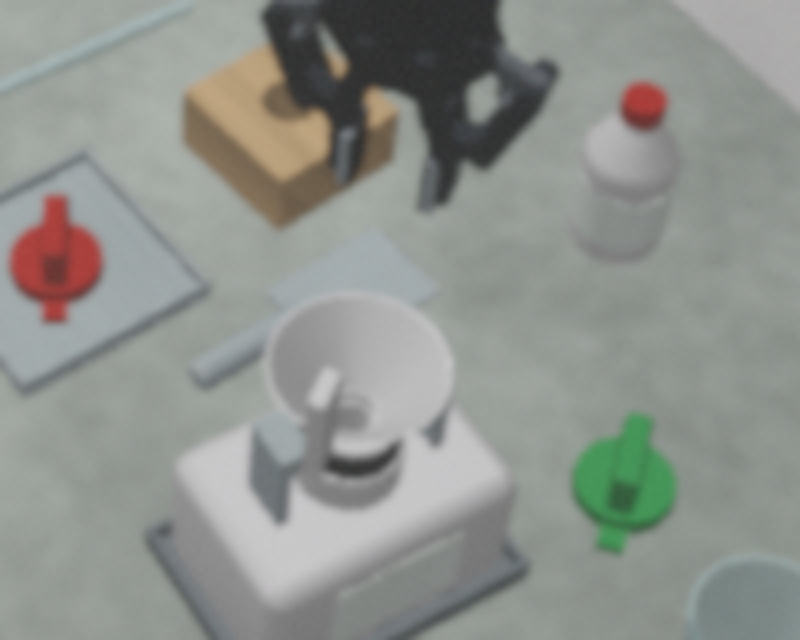

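View pics/w16.png

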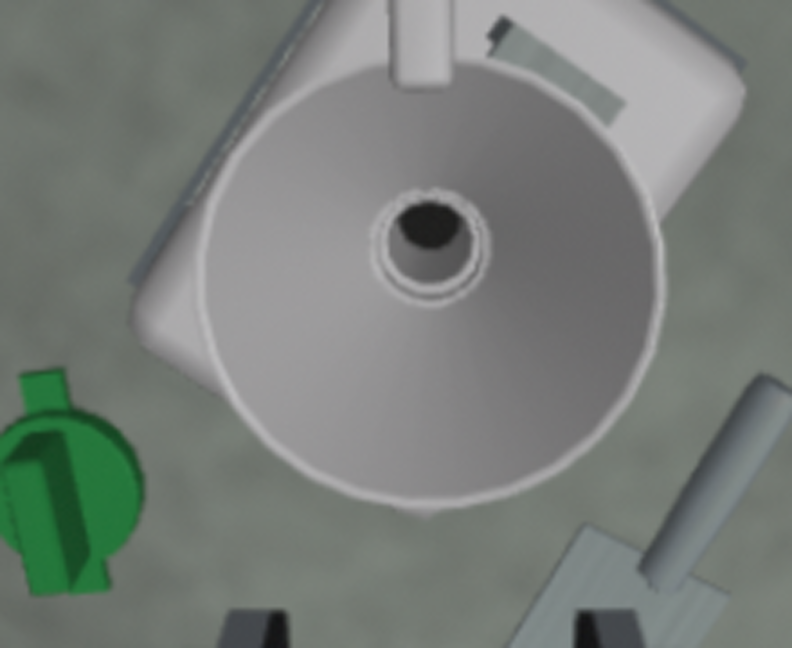

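Seated. I check the rim centre and tab height numerically, fitting an ellipse to the rim.

```bash
python3 - <<'E'
from h import *
from scipy.optimize import least_squares
d=load("wrist16"); b=lambda u,v:(200+u/3.6-.36,130+v/3.6-.36)
pts=[(198,280),(665,275),(430,508),(270,450),(600,440),(250,140),(610,140)]
q=np.array([atz(d,*b(*p),.184,True)[:2] for p in pts])
r=least_squares(lambda x:np.hypot(*(q-x[:2]).T)-x[2],[.476,-.281,.047]);print(r.x,r.fun)
h=atz(d,*b(430,247),.145,True);print("inner throat (z guess)",h)
print("side: project ring centre",proj(load("side16"),(.4762,-.2808,.184)))
grab("wrist","wrist17"); print(np.abs(cv2.imread("pics/wrist17.png").astype(int)-cv2.imread("pics/wrist16.png")).mean())
E
```

```text
[ 0.47687513 -0.28121613  0.04672754] [-1.02258282e-04  2.47225668e-04 -4.52718570e-04  3.89718614e-04
  1.02968250e-04  8.64470332e-06 -1.93580382e-04]
inner throat (z guess) [ 0.47598594 -0.28200788  0.145     ]
side: project ring centre [367.474351   310.92862683]
2.212396918402778
```

```bash
python3 -c "
from rig import arm
print(arm.sign_off())"
```

```text
the job is handed in; nothing more can be done
None
```

I finished the job and handed it in at about 19 s on the robot clock. The hand-in gives no verdict.

**What I did**
- **Cap off:** I gripped the red cap's bar, pressed it down about 10 mm with a peak of about 9.4 N, and turned it 1.05 rad anticlockwise. The twist met only light friction, up to about 0.16 N m. I then lifted it clear and laid it flat, right way up, in the middle of the steel tray.
- **Funnel on:** I lifted the funnel by its tab and lowered it upright into the neck. It touched the ring with about 4 N, and I then let go and backed away.

**Last checks**
- **Funnel position:** the fitted rim centre is about 1 mm from the neck axis. The rim fits a level circle at the expected seated height to within 0.5 mm.
- **Cap and other items:** the last pictures show the cap flat in the tray, and nothing I could see had been moved. The gripper was touching nothing.

**What disagreed**
- **Cameras:** the scene and side cameras differed by about 1 cm on bench positions. I relied on the wrist camera, whose measured sizes matched the given ones.
- **Rim size:** the rim measured about 93 mm across instead of 96. It read about 94 mm on the stand, so I took it as a measuring bias.
- **Force on the cap:** setting the cap down in the tray briefly pressed on it with about 14 N, more than I intended.

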